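Assemble and lock a bayonet filter funnel on the vacuum manifold

ROBOT

A 6-joint arm with a two-finger parallel gripper is mounted at the origin on the work surface. World frame = base frame: x ahead of the robot, y to its left, z up, the work surface at z = 0. Lengths are in m, angles in degrees, forces in N, time in s.
With the tool pointing down it reaches from about 0.35 to 0.875 m from the base axis. Payload 4.2 kg.
Tool frame: the origin (TCP) lies between the finger pads; the fingertips stand 14 mm ahead of it and the grasp point (between the pads) lies 5 mm behind it; z points along the fingers, y is the line along which they close (so a half turn about z gives the same grasp; the last joint's range is limited). The gripper opens to 87 mm and grips with 3 to 60 N. Pads are 19 mm wide; open, the fingers measure 117 mm over their backs; the gripper's body (75 mm by 190 mm) begins 51 mm behind the grasp point.
Start: joints at [80.65, 22.042, 0.453, 0, -68.411, -14.817], TCP at [0.256, 0.57, 0.237] pointing down, gripper open.
Joint ranges: [-179.83, 179.83], [-69.29, 118.12], [-61.27, 80.66], [-181.25, 117.63], [-171.15, -9.14], [-177.46, 177.46]. Speed limits (degrees/s): [159.86, 159.86, 180, 180, 180, 180].

INTERFACE

Orientations are given as a 3x3 rotation matrix whose columns are the frame's x, y, z axes.
In Python, from station import * gives the robot as it stands. The module is installed in compiled form; this text tells all that it offers.
- The arm moves only by the tool play_rows, never from a script. Its argument "steps" is a list of rows, each an object of numbers: "ax", "ay", "az": the turn, a rotation vector about the tool's x, y, z in degrees; "dx", "dy", "dz": the shift along the tool's x, y, z in mm; "claw": the finger opening in mm, from 0 to 87. A call has 1 to 20 rows; each row shifts and turns the commanded pose from where the row before left it, along the tool's axes as they then stand; what a row does not reach is not made up. A row lasts 1/10 s, in which the tool goes at most 50 mm and 8.59 degrees, less where a joint would pass 70% of its speed; a pose out of reach is approached as far as the arm can. A call with a gripper value outside its range is refused whole. The fingers move at their own pace and stop on an object; the grip force is fixed at half the most. Time passes only in rows, so rows that do not move let the fingers close. It gives the time, the measured TCP pose, the force, the opening and the grip force at its end, in the units of the state.
- sense(): the state, without advancing time (a new reading comes with each control period).
- capture(name): name is "side" or "top" or "wrist"; returns a dict with "frame" (384x512x3 uint8, blue, green, red), "range_z" (384x512 float32, m along the optical axis (not along the pixel's ray), 0 where there is no reading), "fx", "fy", "cx", "cy" (pixels), "xyz" and "rotation" of the camera in the world. Camera axes: x right, y down, z forward; pixel columns grow to the right and rows downward; lengths in m; the calibration is good to about 2 mm. A picture is of the moment at which its call begins.
- finish_job(): hands the job in; it is judged then, once.
The state is a dict: "time_s": time; "joints": joint angles; "joint_velocities": joint speeds; "effort": joint torques, N m; "tcp_pos": TCP position; "ee_rot": TCP orientation; "wrist_force": force on the tool from outside, world axes, zero at the start; "moment": the same for the moment, N m; "gripper_width": opening from 0.0 (shut) to 1.0 (fully open); "gripper_force": force on a finger pad.
Only numpy, scipy, OpenCV 4.12 (cv2) and the standard library are available. Lean on these libraries where they do the work, as an engineer would, in place of code of your own. Each camera call takes 0.05 s, during which the arm holds its last target. There are 200 camera calls.

TASK

Make up the empty middle branch of the vacuum manifold: set the brown bronze support disc squarely on the spring plate, then the white ceramic filter disc squarely on top of it, without dropping either. Then lower the loose steel funnel over them with its red-marked slots over the two pins, push it down against the spring, turn it clockwise (from above) about a quarter turn to the stop, and let the spring lift it so the pins sit in the end notches. Finish while still holding the locked funnel in the gripper, and leave everything else on the bench where it is.

Things in the scene. Friction and masses are not known exactly. Their poses are not given: they have to be found in the camera images.
- station (a point): Middle branch of the steel vacuum manifold: centre of the top face of its round spring plate (47 mm across) when up, 133.5 mm above the bench. Fixed: it does not sink with the plate. x along the two pins, z up. Fixed head under the plate: 50 mm across, rim 10.5 mm below this point. Neighbour branches 130 mm off: a locked funnel at +y (rim 74 mm higher than this point), a low blue cap at -y.
- pin (a point): Tip of the bayonet pin on the station's +x side, 31.5 mm from the branch axis, 16.5 mm below the station point; the pin is 5 mm thick and lies along x. A like pin stands on the -x side.
- plate (a joint): How far the spring plate of the middle branch is pressed down, in m: 0 up, 0.010 at the bottom. The spring pushes up with 6 N at 0 and 1 N more per mm.
- support_disc: Brown sintered-bronze support disc with fine dark holes, lying flat on the bench, 47 mm across, 6 mm thick, about 50 g. Origin at the centre of its underside, z up.
- ceramic_disc: White ceramic filter disc, lying flat on the bench, 47 mm across, 6 mm thick, about 30 g. Origin at the centre of its underside, z up.
- funnel: Loose stainless filter funnel, about 250 g, standing upright on the bench, 97 mm high, open at both ends. Origin at the centre of its lower edge, z up. The lowest 34 mm are a skirt, 64 mm outside, 54 mm bore. An inner shoulder 31 mm above the lower edge bears on the discs. Two bayonet slots, half a turn apart, go through the skirt; see slot_mouth and slot_notch.
- funnel_grip (a point): On the funnel's axis 66 mm above its lower edge: middle of the plain round cup, 52 mm outside, 43 to 93 mm up, where it may be gripped at any yaw. A 55 mm rim bead tops it.
- slot_mouth (a point): Mouth of one slot, on the lower edge under a red mark: 10 mm wide, open downward, 80 degrees clockwise (from above) of the funnel's +x axis. The mouths go over the pins: funnel x 80 degrees anticlockwise of the station's x (or half a turn from that). The pins are level with the channel at the top of the mouth once the lower edge is 26 to 28.5 mm below the station point (spring 13 to 15 N).
- slot_notch (a point): Closed end of the same slot, on the funnel's +x side, 6.5 mm above the lower edge. From the mouth a channel 7 to 14.5 mm above the edge leads 80 degrees round to here, where its floor drops by 3 mm and a wall stops the turn. Locked: funnel x in line with station x, pins in the notches, lower edge about 23 mm below the station point, spring still pressed 4 mm (10 N).
- beaker: Bystander: clear glass beaker, 56 mm across, 70 mm high. Origin under its centre.
- reagent: Bystander: amber jar with a blue cap, 60 mm across, 130 mm high. Origin under its centre.
- wash_bottle: Bystander: pale wash bottle with a blue cap and bent spout, 60 mm across, 175 mm high. Origin under its centre.
- petri: Bystander: closed clear Petri dish with tan agar, 60 mm across, 16 mm high. Origin under its centre.
- marker: Bystander: white marker pen with a blue cap lying along its x axis, 140 mm long, 15 mm thick. Origin under its middle.
- forceps: Bystander: steel forceps lying along their x axis, 125 mm long, 12 mm high. Origin under their middle.
- cuvette_rack: Bystander: pale grey cuvette rack, 60 x 120 mm, 55 mm high with four cuvettes. Origin under its centre.
Mind the look-alikes: they are no part of the job. Several things have the shape of the ceramic_disc; the one meant has the colours described above.

How it is judged:
By the outcome, as a careful person would: the job done as asked, in the order asked, and still so for the second after the job is handed in, while the arm keeps its last pose, push and grip.
It also fails if it takes over 72 s, if anything falls off the work surface, if the arm or the gripper's body presses on something with over 40 N, if the wrist force passes 120 N, or if a joint passes its speed limit or range.

## Working session

There is one attempt and no reset: what is moved stays moved. The work goes in short steps, Python scripts to look and compute and a tool call to move; the robot and the scene stay as the last step left them, time stands still between calls to the robot, and variables do not carry over. Pictures are saved under pics/ and viewed, at most 10 in all, crops included, and the job is handed in when it is done.

Besides the shell and the picture viewer there is one more tool, called after "Request:" as name(argument=value, ...), one argument or row to a line, values as JSON. play_rows: Moves the arm, as the interface text tells. Its arguments: {"type":"object","properties":{"steps":{"type":"array"}},"required":["steps"]}

```bash
mkdir -p pics; cat > h.py <<'E'
from station import *
import numpy as np, cv2
def cap(n,f=None):
    c=capture(n)
    if f: cv2.imwrite('pics/'+f,c['frame'])
    return c
def world(c):
    z=c['range_z'];v,u=np.mgrid[:z.shape[0],:z.shape[1]]
    p=np.stack([(u-c['cx'])/c['fx']*z,(v-c['cy'])/c['fy']*z,z],-1)
    return p@np.array(c['rotation']).T+np.array(c['xyz'])
E
python3 - <<'E'
from h import *
for n in('top','side'):
    c=cap(n,n+'0.png');np.savez(n+'0.npz',w=world(c),f=c['frame'],z=c['range_z']);print(n,c['xyz'],np.round(c['rotation'],3).tolist(),c['fx'],c['cx'],c['cy'])
s=sense();print(s)
E
```

```text
top [0.33887717 0.01801548 1.3251908 ] [[0.023, -0.99, 0.136], [-1.0, -0.021, 0.018], [-0.015, -0.136, -0.991]] 474.6559931037889 250.5782305192125 190.0445604300642
side [ 0.002517   -0.59794017  1.06401128] [[0.792, -0.465, 0.396], [-0.611, -0.61, 0.505], [0.007, -0.642, -0.767]] 411.94434856807635 262.13373774596283 198.63576772621275
{'time_s': 0.1, 'joints': array([ 8.06514398e+01,  2.20854933e+01,  3.84560993e-01, -2.40939840e-02,
       -6.84130462e+01, -1.48163903e+01]), 'joint_velocities': array([-0.07355593, -0.10888739,  0.13787323,  0.18923403,  0.06025343,
        0.10039446]), 'effort': array([-5.82140297e-05, -3.91690850e+01,  1.87934268e+01,  4.23190176e+00,
        1.34454720e-02, -7.32713875e-05]), 'tcp_pos': array([0.25562914, 0.56973811, 0.23556042]), 'ee_rot': array([[ 9.12307249e-01, -4.09505776e-01, -7.08967899e-04],
       [-4.09506369e-01, -9.12305282e-01, -1.89932983e-03],
       [ 1.30991375e-04,  2.02309924e-03, -9.99997945e-01]]), 'wrist_force': array([0.15119636, 0.36354911, 0.3783288 ]), 'moment': array([ 0.02716849, -0.00997913, -0.01860762]), 'gripper_force': 0.0, 'gripper_width': 0.9993850800759998}
```

View pics/top0.png

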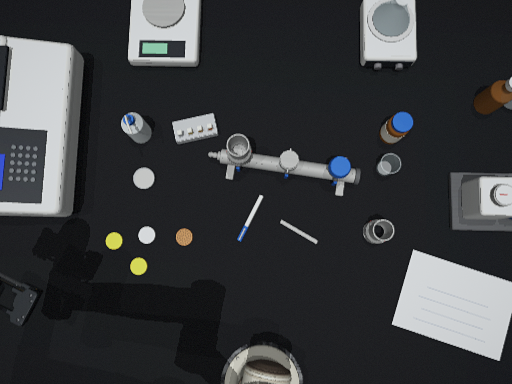

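View pics/side0.png

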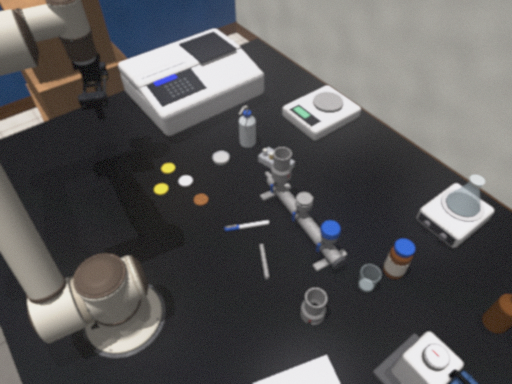

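Top view: bronze disc (184,237), white disc (147,235), middle branch (289,160), loose funnel (379,232). The yellow discs at (114,241) and (139,266) are look-alikes, and the Petri dish is at (144,178).

```bash
python3 - <<'E'
from h import *
d=np.load('top0.npz');w=d['w'];f=d['f'].astype(int)
def rep(n,u,v,r,zlo,zhi):
    W=w[v-r:v+r+1,u-r:u+r+1].reshape(-1,3);k=(W[:,2]>zlo)&(W[:,2]<zhi);P=W[k]
    print(n,k.sum(),P.mean(0).round(4),((P.max(0)+P.min(0))/2).round(4),np.ptp(P,0).round(3),np.percentile(P[:,2],[5,50,95]).round(4))
rep('bronze',184,237,13,.003,.02)
rep('white',147,235,13,.003,.02)
rep('plate',289,160,14,.125,.15)
rep('lockedfun',238,149,22,.195,.22)
rep('cap',340,166,18,.08,.2)
rep('funnel',379,232,20,.085,.11)
rep('funnelall',379,232,22,.02,.11)
rep('bench',215,215,5,-.1,.1)
E
```

```text
bronze 333 [0.3856 0.2231 0.0062] [0.3852 0.2232 0.0092] [0.073 0.074 0.012] [0.0032 0.0059 0.0108]
white 322 [0.3885 0.3273 0.0064] [0.3879 0.3272 0.0081] [0.073 0.077 0.01 ] [0.0033 0.006  0.0106]
plate 270 [ 0.5831 -0.0561  0.1344] [ 0.5832 -0.0572  0.1331] [0.046 0.047 0.016] [0.1296 0.1346 0.1386]
lockedfun 121 [0.6045 0.0731 0.2067] [0.6011 0.0721 0.2049] [0.055 0.051 0.019] [0.1967 0.2074 0.2125]
cap 432 [ 0.5626 -0.1828  0.1372] [ 0.5621 -0.1848  0.116 ] [0.063 0.056 0.07 ] [0.0891 0.1419 0.1461]
funnel 115 [ 0.4119 -0.3059  0.0955] [ 0.4112 -0.3031  0.0941] [0.052 0.053 0.018] [0.0866 0.0968 0.1009]
funnelall 470 [ 0.4101 -0.3007  0.0603] [ 0.4104 -0.3     0.0626] [0.062 0.059 0.081] [0.0317 0.0511 0.099 ]
bench 121 [0.4482 0.1397 0.0012] [0.4484 0.1398 0.0013] [0.029 0.03  0.015] [-0.0033  0.0013  0.0054]
```

Request:
play_rows(
  steps=[
    {"az": 8.35},
    {"az": 8.35},
    {"az": 8.35},
    {"az": 8.35},
    {"az": 8.35},
    {"az": 8.35},
    {"az": 8.35},
    {"az": 8.35},
    {"az": 8.35},
    {"dx": 32.1, "dy": -18.4},
    {"dx": 32.1, "dy": -18.4},
    {"dx": 32.1, "dy": -18.4},
    {"dx": 32.1, "dy": -18.4},
    {"dx": 32.1, "dy": -18.4},
    {"dx": 32.1, "dy": -18.4},
    {"dx": 32.1, "dy": -18.4},
    {"dx": 32.1, "dy": -18.4},
    {"dx": 32.1, "dy": -18.4},
    {"dx": 32.1, "dy": -18.4},
  ],
)

```text
invalid input at $.steps[0]: expected keys ax, ay, az, dx, dy, dz, claw
```

```bash
python3 - <<'E'
from h import *
c=cap('wrist','w1.png');np.savez('w1.npz',w=world(c),f=c['frame'],z=c['range_z']);print(c['xyz'],np.round(c['rotation'],3).tolist(),c['fx'],c['cx'],c['cy'])
s=sense();print(s['time_s'],s['tcp_pos'],s['ee_rot'].round(3).tolist(),s['joints'])
E
```

```text
[0.33075393 0.53823185 0.38377813] [[-0.41, -0.872, -0.269], [-0.912, 0.392, 0.118], [0.003, 0.294, -0.956]] 294.1871180320836 257.92101820047 186.11683914656876
0.15 [0.25570294 0.56983536 0.23573407] [[0.912, -0.41, -0.001], [-0.41, -0.912, -0.002], [0.0, 0.002, -1.0]] [ 8.06484055e+01  2.20795379e+01  3.98796880e-01 -1.88188092e-02
 -6.84116040e+01 -1.48158008e+01]
```

View pics/w1.png

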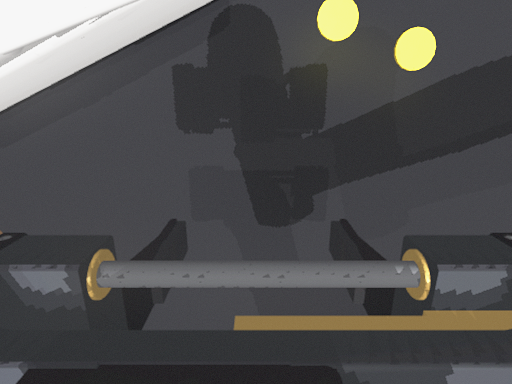

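The wrist picture shows the opened fingers (rows 220–330) and two yellow discs (338,18), (415,48). All row keys are required, so I'll resend.

Request:
play_rows(
  steps=[
    {"ax": 0, "ay": 0, "az": 8.35, "dx": 0, "dy": 0, "dz": 0, "claw": 87},
    {"ax": 0, "ay": 0, "az": 8.35, "dx": 0, "dy": 0, "dz": 0, "claw": 87},
    {"ax": 0, "ay": 0, "az": 8.35, "dx": 0, "dy": 0, "dz": 0, "claw": 87},
    {"ax": 0, "ay": 0, "az": 8.35, "dx": 0, "dy": 0, "dz": 0, "claw": 87},
    {"ax": 0, "ay": 0, "az": 8.35, "dx": 0, "dy": 0, "dz": 0, "claw": 87},
    {"ax": 0, "ay": 0, "az": 8.35, "dx": 0, "dy": 0, "dz": 0, "claw": 87},
    {"ax": 0, "ay": 0, "az": 8.35, "dx": 0, "dy": 0, "dz": 0, "claw": 87},
    {"ax": 0, "ay": 0, "az": 8.35, "dx": 0, "dy": 0, "dz": 0, "claw": 87},
    {"ax": 0, "ay": 0, "az": 8.35, "dx": 0, "dy": 0, "dz": 0, "claw": 87},
    {"ax": 0, "ay": 0, "az": 0, "dx": 32, "dy": -23, "dz": 5, "claw": 87},
    {"ax": 0, "ay": 0, "az": 0, "dx": 32, "dy": -23, "dz": 5, "claw": 87},
    {"ax": 0, "ay": 0, "az": 0, "dx": 32, "dy": -23, "dz": 5, "claw": 87},
    {"ax": 0, "ay": 0, "az": 0, "dx": 32, "dy": -23, "dz": 5, "claw": 87},
    {"ax": 0, "ay": 0, "az": 0, "dx": 32, "dy": -23, "dz": 5, "claw": 87},
    {"ax": 0, "ay": 0, "az": 0, "dx": 32, "dy": -23, "dz": 5, "claw": 87},
    {"ax": 0, "ay": 0, "az": 0, "dx": 32, "dy": -23, "dz": 5, "claw": 87},
    {"ax": 0, "ay": 0, "az": 0, "dx": 32, "dy": -23, "dz": 5, "claw": 87},
    {"ax": 0, "ay": 0, "az": 0, "dx": 0, "dy": 0, "dz": 0, "claw": 87},
    {"ax": 0, "ay": 0, "az": 0, "dx": 0, "dy": 0, "dz": 0, "claw": 87},
  ],
)

```text
time_s: 2.05
tcp_pos: [0.3963, 0.2872, 0.1965]
ee_rot: [[-0.164, -0.987, 0.0], [-0.987, 0.164, 0.0], [-0.0, -0.0, -1.0]]
wrist_force: [0.6, 1.2, 0.6]
gripper_width: 0.998
gripper_force: 0.0
```

```bash
cat >> h.py <<'E'
def state():
    s=sense();R=s['ee_rot'];print('t',s['time_s'],'tcp',s['tcp_pos'].round(4),'x',R[:,0].round(4),'z',R[:,2].round(4),'yawy',np.degrees(np.arctan2(R[1,1],R[0,1])).round(2),'q',s['joints'].round(1),'w',s['gripper_width'].round(4),'F',s['wrist_force'].round(1),'gf',round(float(s['gripper_force']),1));return s
def plane(c,uv,z):
    uv=np.atleast_2d(uv);d=np.c_[(uv[:,0]-c['cx'])/c['fx'],(uv[:,1]-c['cy'])/c['fy'],np.ones(len(uv))]@np.array(c['rotation']).T
    o=np.array(c['xyz']);return o+d*((z-o[2])/d[:,2])[:,None]
def circ(P):
    x,y=P[:,0],P[:,1];s=np.linalg.lstsq(np.c_[2*x,2*y,np.ones(len(x))],x*x+y*y,rcond=None)[0];return s[0],s[1],np.sqrt(s[2]+s[0]**2+s[1]**2)
def discs(c,z=.006,amin=150):
    f=c['frame'];h=cv2.cvtColor(f,cv2.COLOR_BGR2HSV)
    for n,m in dict(bronze=cv2.inRange(h,(5,80,60),(20,255,255)),white=cv2.inRange(h,(0,0,170),(179,50,255))).items():
        for k in cv2.findContours(m,cv2.RETR_EXTERNAL,cv2.CHAIN_APPROX_NONE)[0]:
            if cv2.contourArea(k)<amin: continue
            q=cv2.convexHull(k)[:,0].astype(float);e=cv2.fitEllipse(cv2.convexHull(k)) if len(q)>5 else None
            P=plane(c,q,z);x,y,r=circ(P);print(n,cv2.contourArea(k),q.mean(0).round(),'xy',round(x,4),round(y,4),'r',round(r,4))
def off(s,p):
    print('tool offset mm',(s['ee_rot'].T@(np.array(p)-s['tcp_pos'])*1000).round(1))
E
python3 - <<'E'
from h import *
s=state();c=cap('wrist','w2.png');print(c['xyz']);discs(c)
print('top');discs(cap('top'),amin=60)
E
```

```text
Traceback (most recent call last):
  File "h.py", line 12, in state
    s=sense();R=s['ee_rot'];print('t',s['time_s'],'tcp',s['tcp_pos'].round(4),'x',R[:,0].round(4),'z',R[:,2].round(4),'yawy',np.degrees(np.arctan2(R[1,1],R[0,1])).round(2),'q',s['joints'].round(1),'w',s['gripper_width'].round(4),'F',s['wrist_force'].round(1),'gf',round(float(s['gripper_force']),1));return s
                                                                                                                                                                                                         ^^^^^^^^^^^^^^^^^^^^^^^^
AttributeError: 'float' object has no attribute 'round'
```

```bash
sed -i "s/s\['gripper_width'\].round(4)/round(float(s['gripper_width']),4)/" h.py
python3 - <<'E'
from h import *
s=state();c=cap('wrist','w2.png');print(c['xyz']);discs(c)
print('top');discs(cap('top'),amin=60)
E
```

```text
t 2.05 tcp [0.3963 0.2872 0.1965] x [-1.637e-01 -9.865e-01 -1.000e-04] z [ 0.e+00  1.e-04 -1.e+00] yawy 170.58 q [ 55.   10.9 -21.6  -0.  -57.5 -64.4] w 0.9981 F [0.6 1.2 0.6] gf 0.0
[0.38378503 0.20840909 0.3446993 ]
bronze 4174.0 [371. 323.] xy 0.2838 0.5223 r 0.1677
bronze 598.0 [ 98. 277.] xy 0.623 0.4021 r 0.0332
bronze 576.5 [418. 274.] xy 0.2208 0.4681 r 0.0327
bronze 2902.0 [266. 122.] xy 0.3823 0.2356 r 0.0386
white 1624.5 [347. 280.] xy 0.2919 0.384 r 0.1184
white 1417.5 [144. 226.] xy 0.552 0.3438 r 0.0305
white 1059.5 [268. 198.] xy 0.3888 0.3286 r 0.0235
white 2114.0 [ 19. 155.] xy 0.6932 0.2183 r 0.053
white 1017.0 [62. 19.] xy 0.5733 0.1007 r 0.0224
white 1604.0 [14. 52.] xy 0.635 0.1136 r 0.035
top
bronze 215.5 [184. 236.] xy 0.3864 0.2235 r 0.0237
bronze 111.5 [394. 130.] xy 0.7131 -0.3714 r 0.0323
bronze 490.0 [494.  98.] xy 0.8052 -0.641 r 0.0543
white 4258.5 [ 52. 314.] xy 0.1251 0.545 r 0.1626
white 8485.0 [457. 310.] xy 0.2186 -0.5082 r 0.1699
white 1327.5 [ 71. 255.] xy 0.3412 0.5183 r 0.0686
white 72.0 [296. 230.] xy 0.4607 -0.1235 r 0.0788
white 95.0 [254. 209.] xy 0.4542 0.0096 r 0.0494
white 1097.5 [491. 195.] xy 0.5174 -0.6425 r 0.0624
white 238.5 [145. 175.] xy 0.5508 0.3447 r 0.0272
white 128.5 [311. 169.] xy 0.5887 -0.1273 r 0.0336
white 98.5 [265. 162.] xy 0.6042 0.0049 r 0.0307
white 216.5 [290. 160.] xy 0.6119 -0.0642 r 0.0257
white 101.5 [127. 126.] xy 0.7042 0.3934 r 0.0263
white 769.0 [195. 126.] xy 0.6997 0.2063 r 0.0579
white 6906.0 [ 45. 126.] xy 0.6967 0.6765 r 0.2462
white 1848.5 [386.  36.] xy 1.0041 -0.3482 r 0.111
white 3404.0 [163.  40.] xy 0.9953 0.3089 r 0.1264
```

View pics/w2.png

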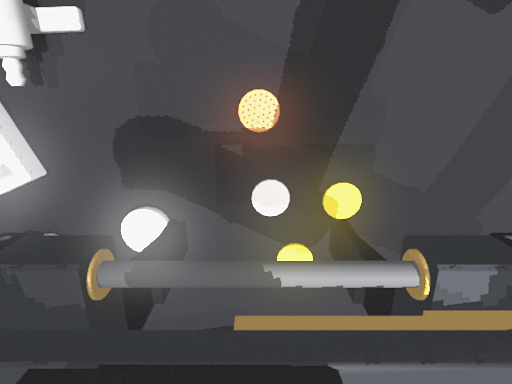

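```bash
python3 - <<'E'
from h import *
c=cap('wrist');s=state()
f=c['frame'][80:140,228:290];v=f[:,:,2]
for t in(130,160,190,215):
    m=(v>t).astype(np.uint8);m=cv2.morphologyEx(m,cv2.MORPH_CLOSE,np.ones((5,5)))
    k=max(cv2.findContours(m,0,1)[0],key=cv2.contourArea);q=cv2.convexHull(k)[:,0]+[228.,80.]
    P=plane(c,q,.006);x,y,r=circ(P);print(t,x,y,r)
off(s,[x,y,.015])
E
```

```text
t 2.2 tcp [0.3958 0.2887 0.1967] x [-1.608e-01 -9.870e-01 -5.000e-04] z [ 3.e-04  5.e-04 -1.e+00] yawy 170.75 q [ 55.1  10.9 -21.5  -0.  -57.5 -64.4] w 0.9988 F [ 1.3 -0.1  0.7] gf 0.0
130 0.3860154638644068 0.2242635496523977 0.023532985744399083
160 0.3860470790507057 0.22423114710316516 0.023328049057180795
190 0.3861160898075338 0.22412255472352433 0.02319439334682185
215 0.3861555577197388 0.22415737656724327 0.022962776550158194
tool offset mm [ 65.4  -0.8 181.7]
```

Request:
play_rows(
  steps=[
    {"ax": 0, "ay": 0, "az": 0, "dx": 32.5, "dy": -0.5, "dz": 15, "claw": 80},
    {"ax": 0, "ay": 0, "az": 0, "dx": 32.5, "dy": -0.5, "dz": 15, "claw": 80},
    {"ax": 0, "ay": 0, "az": 0, "dx": 0, "dy": 0, "dz": 35, "claw": 75},
    {"ax": 0, "ay": 0, "az": 0, "dx": 0, "dy": 0, "dz": 35, "claw": 75},
    {"ax": 0, "ay": 0, "az": 0, "dx": 0, "dy": 0, "dz": 35, "claw": 75},
    {"ax": 0, "ay": 0, "az": 0, "dx": 0, "dy": 0, "dz": 25, "claw": 75},
    {"ax": 0, "ay": 0, "az": 0, "dx": 0, "dy": 0, "dz": 14, "claw": 75},
    {"ax": 0, "ay": 0, "az": 0, "dx": 0, "dy": 0, "dz": 5.5, "claw": 75},
    {"ax": 0, "ay": 0, "az": 0, "dx": 0, "dy": 0, "dz": 0, "claw": 75},
    {"ax": 0, "ay": 0, "az": 0, "dx": 0, "dy": 0, "dz": 0, "claw": 75},
    {"ax": 0, "ay": 0, "az": 0, "dx": 0, "dy": 0, "dz": 0, "claw": 75},
  ],
)

```text
time_s: 3.3
tcp_pos: [0.3869, 0.2243, 0.018]
ee_rot: [[-0.161, -0.987, 0.001], [-0.987, 0.161, 0.002], [-0.002, -0.001, -1.0]]
wrist_force: [0.3, 0.5, -0.2]
gripper_width: 0.859
gripper_force: 0.0
```

```bash
python3 - <<'E'
from h import *
for i in range(3):
    c=cap('wrist');s=state();off(s,[.386,.2241,.015])
E
```

```text
t 3.35 tcp [0.3868 0.2241 0.0179] x [-0.1616 -0.9869 -0.0019] z [ 0.0014  0.0017 -1.    ] yawy 170.7 q [ 51.   22.6 -39.1   0.  -28.1 -60.3] w 0.8575 F [ 0.3 -0.3 -0.5] gf 0.0
tool offset mm [0.2 0.8 2.9]
t 3.4 tcp [0.3868 0.224  0.0179] x [-0.1618 -0.9868 -0.0017] z [ 0.0013  0.0015 -1.    ] yawy 170.69 q [ 51.   22.6 -39.1   0.  -28.1 -60.3] w 0.8645 F [0.  0.8 0.9] gf 0.0
tool offset mm [0.  0.8 2.9]
t 3.45 tcp [0.3867 0.2239 0.0178] x [-0.1618 -0.9868 -0.0015] z [ 0.0011  0.0013 -1.    ] yawy 170.69 q [ 51.   22.6 -39.2   0.  -28.1 -60.3] w 0.8644 F [-0.7 -0.5 -0.6] gf 0.0
tool offset mm [-0.1  0.8  2.8]
```

Request:
play_rows(
  steps=[
    {"ax": 0, "ay": 0, "az": 0, "dx": 0, "dy": 0.8, "dz": 2.3, "claw": 75},
    {"ax": 0, "ay": 0, "az": 0, "dx": 0, "dy": 0, "dz": 0, "claw": 60},
    {"ax": 0, "ay": 0, "az": 0, "dx": 0, "dy": 0, "dz": 0, "claw": 44},
    {"ax": 0, "ay": 0, "az": 0, "dx": 0, "dy": 0, "dz": 0, "claw": 40},
    {"ax": 0, "ay": 0, "az": 0, "dx": 0, "dy": 0, "dz": 0, "claw": 40},
    {"ax": 0, "ay": 0, "az": 0, "dx": 0, "dy": 0, "dz": 0, "claw": 40},
    {"ax": 0, "ay": 0, "az": 0, "dx": 0, "dy": 0, "dz": 0, "claw": 40},
    {"ax": 0, "ay": 0, "az": 0, "dx": 0, "dy": 0, "dz": 0, "claw": 40},
  ],
)

```text
time_s: 4.25
tcp_pos: [0.3856, 0.2236, 0.0147]
ee_rot: [[-0.162, -0.987, -0.0], [-0.987, 0.162, -0.0], [0.0, 0.0, -1.0]]
wrist_force: [-0.2, -0.2, 1.2]
gripper_width: 0.519
gripper_force: 30.0
```

```bash
python3 - <<'E'
from h import *
state()
E
```

```text
t 4.25 tcp [0.3856 0.2236 0.0147] x [-0.1619 -0.9868  0.    ] z [-0. -0. -1.] yawy 170.68 q [ 51.1  23.  -39.4   0.  -27.7 -60.4] w 0.5186 F [-0.2 -0.2  1.2] gf 30.0
```

Request:
play_rows(
  steps=[
    {"ax": 0, "ay": 0, "az": 0, "dx": 0, "dy": 0, "dz": -5, "claw": 40},
    {"ax": 0, "ay": 0, "az": 0, "dx": 0, "dy": 0, "dz": -20, "claw": 40},
    {"ax": 0, "ay": 0, "az": 0, "dx": 0, "dy": 0, "dz": -35, "claw": 40},
    {"ax": 0, "ay": 0, "az": 0, "dx": 0, "dy": 0, "dz": -45, "claw": 40},
    {"ax": 0, "ay": 0, "az": 0, "dx": 0, "dy": 0, "dz": -45, "claw": 40},
    {"ax": 0, "ay": 0, "az": 0, "dx": 0, "dy": 0, "dz": -45, "claw": 40},
    {"ax": 0, "ay": 0, "az": 0, "dx": 0, "dy": 0, "dz": -40, "claw": 40},
    {"ax": 0, "ay": 0, "az": 0, "dx": 0, "dy": 0, "dz": -20, "claw": 40},
    {"ax": 0, "ay": 0, "az": 0, "dx": 10, "dy": -15, "dz": 0, "claw": 40},
    {"ax": 0, "ay": 0, "az": 0, "dx": 22, "dy": -30, "dz": 0, "claw": 40},
    {"ax": 0, "ay": 0, "az": 0, "dx": 25, "dy": -33, "dz": 0, "claw": 40},
    {"ax": 0, "ay": 0, "az": 0, "dx": 25, "dy": -33, "dz": 0, "claw": 40},
    {"ax": 0, "ay": 0, "az": 0, "dx": 25, "dy": -33, "dz": 0, "claw": 40},
    {"ax": 0, "ay": 0, "az": 0, "dx": 25, "dy": -33, "dz": 0, "claw": 40},
    {"ax": 0, "ay": 0, "az": 0, "dx": 25, "dy": -33, "dz": 0, "claw": 40},
    {"ax": 0, "ay": 0, "az": 0, "dx": 20, "dy": -25, "dz": 0, "claw": 40},
    {"ax": 0, "ay": 0, "az": 0, "dx": 5, "dy": -5, "dz": 0, "claw": 40},
    {"ax": 0, "ay": 0, "az": 0, "dx": 0, "dy": 0, "dz": 0, "claw": 40},
    {"ax": 0, "ay": 0, "az": 0, "dx": 0, "dy": 0, "dz": 0, "claw": 40},
    {"ax": 0, "ay": 0, "az": 0, "dx": 0, "dy": 0, "dz": 0, "claw": 40},
  ],
)

```text
time_s: 6.25
tcp_pos: [0.5923, 0.0061, 0.2701]
ee_rot: [[-0.161, -0.987, 0.0], [-0.987, 0.161, 0.0], [-0.0, -0.0, -1.0]]
wrist_force: [-0.2, 0.0, 0.7]
gripper_width: 0.523
gripper_force: 30.0
```

```bash
python3 - <<'E'
from h import *
s=state();c=cap('wrist');np.savez('w3.npz',**{k:np.array(v) for k,v in c.items()})
f=cv2.resize(c['frame'],(800,600));cv2.imwrite('pics/w3.png',f);state()
E
```

```text
t 6.25 tcp [0.5923 0.0061 0.2701] x [-1.605e-01 -9.870e-01 -4.000e-04] z [ 2.e-04  3.e-04 -1.e+00] yawy 170.76 q [ 16.2  17.6  -1.2  -0.  -71.1 -25.5] w 0.5228 F [-0.2  0.   0.7] gf 30.0
t 6.3 tcp [0.5923 0.0061 0.2702] x [-1.603e-01 -9.871e-01 -3.000e-04] z [ 4.e-04  3.e-04 -1.e+00] yawy 170.77 q [ 16.2  17.6  -1.2  -0.  -71.1 -25.5] w 0.5267 F [ 0.7 -0.6 -0.3] gf 30.0
```

View pics/w3.png

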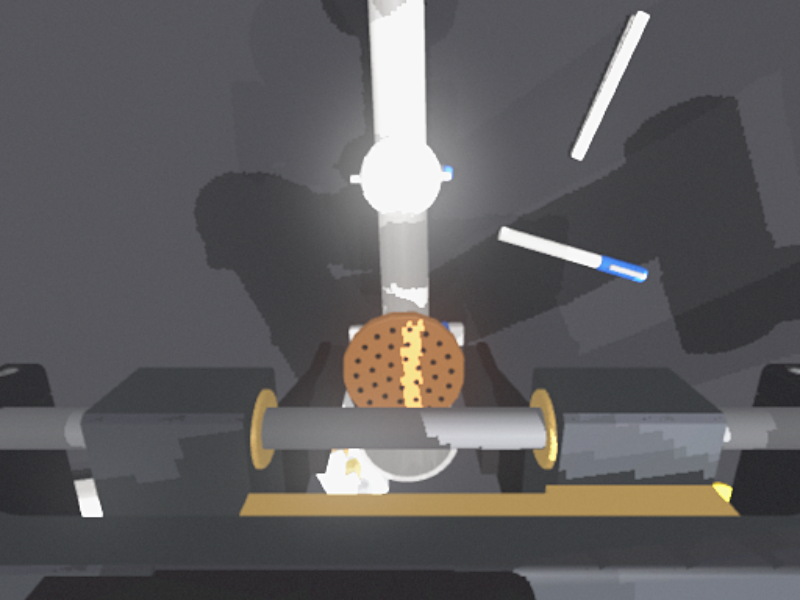

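The picture shows the bronze disc level in the fingers (404,360), the spring plate at (400,178) of the enlarged picture, and the left pin at (354,179).

```bash
cat >> h.py <<'E'
def depthcirc(c,z0,z1,box):
    w=world(c);u0,v0,u1,v1=box;m=np.zeros(w.shape[:2],np.uint8);m[v0:v1,u0:u1]=((w[...,2]>z0)&(w[...,2]<z1))[v0:v1,u0:u1]
    m=cv2.morphologyEx(m,cv2.MORPH_OPEN,np.ones((3,3)));k=max(cv2.findContours(m,0,1)[0],key=cv2.contourArea)
    q=cv2.convexHull(k)[:,0].astype(float);return m,q,w
E
python3 - <<'E'
from h import *
c=dict(np.load('w3.npz'))
m,q,w=depthcirc(c,.120,.145,(200,60,310,150))
P=plane(c,q,.1335);print('plate depth-mask',np.round(circ(P),4),'medz',np.median(w[...,2][m>0]),w[m>0].mean(0).round(4))
v=c['frame'].min(2)
for t in(235,250):
    mm=((v>t)*1).astype(np.uint8);mm[:70]=0;mm[150:]=0;mm=cv2.morphologyEx(mm,cv2.MORPH_OPEN,np.ones((9,9)))
    k=max(cv2.findContours(mm,0,1)[0],key=cv2.contourArea);q=cv2.convexHull(k)[:,0].astype(float);print('col',t,cv2.boundingRect(k),np.round(circ(plane(c,q,.1335)),4))
# held disc
h=cv2.cvtColor(c['frame'],cv2.COLOR_BGR2HSV);b=cv2.inRange(h,(5,80,60),(22,255,255));b[:190]=0;b[258:]=0;b[:,:200]=0;b[:,310:]=0
b=cv2.morphologyEx(b,cv2.MORPH_CLOSE,np.ones((5,5)));k=max(cv2.findContours(b,0,1)[0],key=cv2.contourArea);q=cv2.convexHull(k)[:,0].astype(float);q=q[q[:,1]<250]
P=plane(c,q,.2615);print('held',np.round(circ(P),4),cv2.boundingRect(k))
S=np.array(w.shape);mb=b>0;print('held depth z',np.median(w[...,2][mb]),w[mb].mean(0).round(4))
# pins
mp=(w[...,2]>.108)&(w[...,2]<.124);mp[:60]=0;mp[160:]=0;mp[:,:200]=0;mp[:,310:]=0
ys,xs=np.nonzero(mp);print('pin px',len(xs));
for sd in(xs<232,xs>278):
    if sd.any(): print(sd.sum(),xs[sd].min(),xs[sd].max(),ys[sd].mean(),w[ys[sd],xs[sd]].mean(0).round(4), plane(c,[[xs[sd].mean(),ys[sd].mean()]],.117).round(4))
E
```

```text
plate depth-mask [ 0.5852 -0.0567  0.024 ] medz 0.13353716048006614 [ 0.5851 -0.0571  0.1328]
col 235 (232, 70, 50, 67) [ 0.5825 -0.065   0.029 ]Traceback (most recent call last):
  File "<stdin>", line 8, in <module>
ValueError: max() iterable argument is empty
```

```bash
python3 - <<'E'
from h import *
c=dict(np.load('w3.npz'));w=world(c)
h=cv2.cvtColor(c['frame'],cv2.COLOR_BGR2HSV);b=cv2.inRange(h,(5,80,60),(22,255,255));b[:190]=0;b[258:]=0;b[:,:200]=0;b[:,310:]=0
b=cv2.morphologyEx(b,cv2.MORPH_CLOSE,np.ones((5,5)));k=max(cv2.findContours(b,0,1)[0],key=cv2.contourArea);q=cv2.convexHull(k)[:,0].astype(float);q=q[q[:,1]<250]
P=plane(c,q,.2615);print('held',np.round(circ(P),4),cv2.boundingRect(k))
mb=b>0;print('held z',np.median(w[...,2][mb]))
mp=(w[...,2]>.108)&(w[...,2]<.124);mp[:60]=0;mp[160:]=0;mp[:,:200]=0;mp[:,310:]=0
ys,xs=np.nonzero(mp)
for sd in(xs<232,xs>278):
    if sd.any(): print(sd.sum(),xs[sd].min(),xs[sd].max(),ys[sd].mean(),w[ys[sd],xs[sd]].mean(0).round(4), plane(c,[[xs[sd].mean(),ys[sd].mean()]],.117).round(4))
# crop saturation edges: plate luminance at row 114
print(c['frame'].min(2)[114,222:292].tolist())
print(c['frame'].min(2)[85:145,256].tolist())
E
```

```text
held [0.5927 0.0054 0.0232] (219, 200, 79, 58)
held z 0.2613211390989646
48 224 231 114.16666666666667 [ 0.6125 -0.0601  0.12  ] [[ 0.6128 -0.06    0.117 ]]
51 279 287 113.49019607843137 [ 0.5589 -0.0521  0.1204] [[ 0.5586 -0.0519  0.117 ]]
[118, 110, 250, 251, 248, 248, 248, 248, 248, 246, 248, 247, 247, 247, 247, 247, 247, 247, 247, 247, 247, 247, 247, 247, 247, 247, 247, 247, 247, 247, 247, 247, 247, 247, 247, 247, 247, 247, 247, 247, 247, 247, 247, 247, 247, 247, 247, 247, 247, 247, 247, 247, 247, 247, 247, 247, 247, 247, 247, 248, 249, 250, 250, 250, 251, 253, 248, 127, 134, 133]
[247, 247, 247, 247, 247, 247, 247, 247, 247, 247, 247, 247, 247, 247, 247, 247, 247, 247, 247, 247, 247, 247, 247, 247, 247, 247, 247, 247, 247, 247, 247, 247, 247, 247, 247, 247, 247, 247, 247, 247, 247, 247, 247, 247, 247, 247, 247, 247, 247, 248, 235, 235, 236, 233, 230, 234, 236, 227, 196, 200]
```

Request:
play_rows(
  steps=[
    {"ax": 0, "ay": 0, "az": 0, "dx": 12, "dy": -0.8, "dz": 0, "claw": 40},
    {"ax": 0, "ay": 0, "az": 0, "dx": 25, "dy": -1, "dz": 0, "claw": 40},
    {"ax": 0, "ay": 0, "az": 0, "dx": 20, "dy": -1, "dz": 0, "claw": 40},
    {"ax": 0, "ay": 0, "az": 0, "dx": 5.2, "dy": 0, "dz": 10, "claw": 40},
    {"ax": 0, "ay": 0, "az": 0, "dx": 0, "dy": 0, "dz": 30, "claw": 40},
    {"ax": 0, "ay": 0, "az": 0, "dx": 0, "dy": 0, "dz": 35, "claw": 40},
    {"ax": 0, "ay": 0, "az": 0, "dx": 0, "dy": 0, "dz": 25, "claw": 40},
    {"ax": 0, "ay": 0, "az": 0, "dx": 0, "dy": 0, "dz": 10, "claw": 40},
    {"ax": 0, "ay": 0, "az": 0, "dx": 0, "dy": 0, "dz": 4, "claw": 40},
    {"ax": 0, "ay": 0, "az": 0, "dx": 0, "dy": 0, "dz": 0, "claw": 40},
    {"ax": 0, "ay": 0, "az": 0, "dx": 0, "dy": 0, "dz": 0, "claw": 40},
    {"ax": 0, "ay": 0, "az": 0, "dx": 0, "dy": 0, "dz": 0, "claw": 40},
  ],
)

```text
time_s: 7.5
tcp_pos: [0.5865, -0.0565, 0.1572]
ee_rot: [[-0.162, -0.987, 0.003], [-0.987, 0.162, 0.0], [-0.001, -0.003, -1.0]]
wrist_force: [0.3, 0.1, 0.1]
gripper_width: 0.522
gripper_force: 30.0
```

```bash
python3 - <<'E'
from h import *
s=state();off(s,[.5851,-.0557,.1482])
c=cap('wrist');cv2.imwrite('pics/w4.png',cv2.resize(c['frame'][100:292,128:384],(800,600)))
E
```

```text
t 7.5 tcp [ 0.5865 -0.0565  0.1572] x [-1.617e-01 -9.868e-01 -8.000e-04] z [ 2.8e-03  3.0e-04 -1.0e+00] yawy 170.7 q [ 10.2  22.4 -11.2   0.  -56.2 -19.5] w 0.522 F [0.3 0.1 0.1] gf 30.0
tool offset mm [-0.6  1.6  9. ]
```

View pics/w4.png

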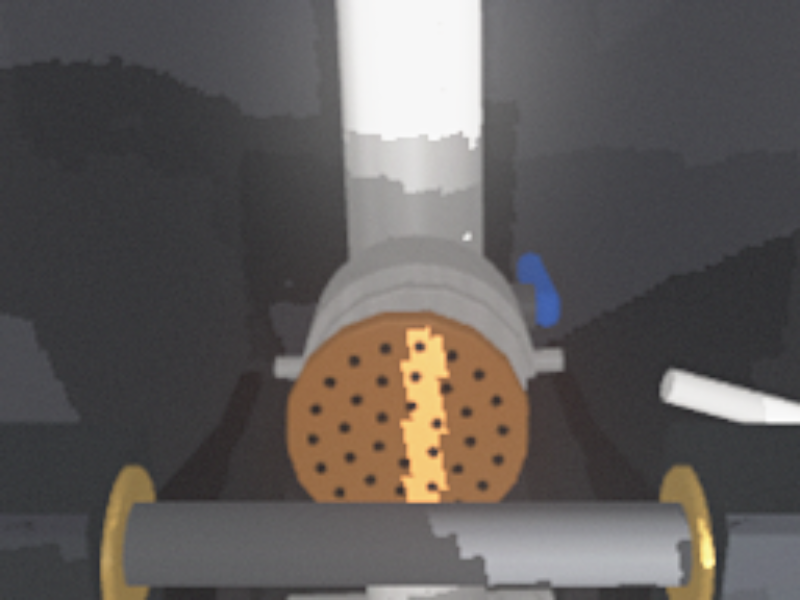

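The bronze disc (407,~420 in the crop) sits about 2 mm left of the branch, whose pins span 275–563. I'll measure this precisely before lowering.

```bash
python3 - <<'E'
from h import *
c=cap('wrist');s=state();R=s['ee_rot'];T=s['tcp_pos']
full=lambda u,v:[128+u*.32-.34,100+v*.32-.34]
P=plane(c,[full(275,365),full(563,359)],.117);print('pins mid',P.mean(0),np.linalg.norm(P[0]-P[1]),np.degrees(np.arctan2(*(P[0]-P[1])[1::-1])))
h=cv2.cvtColor(c['frame'],cv2.COLOR_BGR2HSV);b=cv2.inRange(h,(5,80,60),(22,255,255));b[:190]=0;b[258:]=0;b[:,:205]=0;b[:,305:]=0
b=cv2.morphologyEx(b,cv2.MORPH_CLOSE,np.ones((5,5)));k=max(cv2.findContours(b,0,1)[0],key=cv2.contourArea);q=cv2.convexHull(k)[:,0].astype(float);print(cv2.boundingRect(k));q=q[q[:,1]<252]
zt=T[2]-.0087;D=circ(plane(c,q,zt));print('held',np.round(D,4));d=np.r_[P.mean(0)[:2]-D[:2],0];print('move',(R.T@d*1000).round(1))
E
```

```text
t 7.6 tcp [ 0.5862 -0.0566  0.1568] x [-1.618e-01 -9.868e-01 -6.000e-04] z [ 1.9e-03  3.0e-04 -1.0e+00] yawy 170.69 q [ 10.2  22.4 -11.3   0.  -56.2 -19.5] w 0.5209 F [-0.4  0.3 -0.3] gf 30.0
pins mid [ 0.58451542 -0.05680919  0.117     ] 0.06364454147447163 -7.949298975054056
(219, 200, 79, 58)
held [ 0.587  -0.0568  0.0232]
move [ 0.4  2.4 -0. ]
```

Request:
play_rows(
  steps=[
    {"ax": 0, "ay": 0, "az": 0, "dx": 0, "dy": 2.2, "dz": 0, "claw": 40},
    {"ax": 0, "ay": 0, "az": 0, "dx": 0, "dy": 0, "dz": 4, "claw": 40},
    {"ax": 0, "ay": 0, "az": 0, "dx": 0, "dy": 0, "dz": 2.5, "claw": 40},
    {"ax": 0, "ay": 0, "az": 0, "dx": 0, "dy": 0, "dz": 1, "claw": 40},
    {"ax": 0, "ay": 0, "az": 0, "dx": 0, "dy": 0, "dz": 0, "claw": 40},
    {"ax": 0, "ay": 0, "az": 0, "dx": 0, "dy": 0, "dz": 0, "claw": 40},
    {"ax": 0, "ay": 0, "az": 0, "dx": 0, "dy": 0, "dz": 0, "claw": 40},
  ],
)

```text
time_s: 8.3
tcp_pos: [0.5834, -0.0563, 0.1483]
ee_rot: [[-0.162, -0.987, -0.0], [-0.987, 0.162, -0.0], [0.0, 0.0, -1.0]]
wrist_force: [-1.8, 0.1, 1.2]
gripper_width: 0.524
gripper_force: 30.0
```

Request:
play_rows(
  steps=[
    {"ax": 0, "ay": 0, "az": 0, "dx": 0, "dy": 0, "dz": 0.5, "claw": 40},
    {"ax": 0, "ay": 0, "az": 0, "dx": 0, "dy": 0, "dz": 0, "claw": 40},
    {"ax": 0, "ay": 0, "az": 0, "dx": 0, "dy": 0, "dz": 0, "claw": 40},
  ],
)

```text
time_s: 8.6
tcp_pos: [0.5835, -0.0563, 0.1482]
ee_rot: [[-0.162, -0.987, 0.0], [-0.987, 0.162, -0.0], [0.0, -0.0, -1.0]]
wrist_force: [-2.6, 1.6, 5.8]
gripper_width: 0.524
gripper_force: 30.0
```

Request:
play_rows(
  steps=[
    {"ax": 0, "ay": 0, "az": 0, "dx": 0, "dy": 0, "dz": 0, "claw": 47},
    {"ax": 0, "ay": 0, "az": 0, "dx": 0, "dy": 0, "dz": 0, "claw": 50},
    {"ax": 0, "ay": 0, "az": 0, "dx": 0, "dy": 0, "dz": 0, "claw": 58},
    {"ax": 0, "ay": 0, "az": 0, "dx": 0, "dy": 0, "dz": 0, "claw": 66},
    {"ax": 0, "ay": 0, "az": 0, "dx": 0, "dy": 0, "dz": 0, "claw": 70},
    {"ax": 0, "ay": 0, "az": 0, "dx": 0, "dy": 0, "dz": 0, "claw": 70},
    {"ax": 0, "ay": 0, "az": 0, "dx": 0, "dy": 0, "dz": -5, "claw": 70},
    {"ax": 0, "ay": 0, "az": 0, "dx": 0, "dy": 0, "dz": -25, "claw": 70},
    {"ax": 0, "ay": 0, "az": 0, "dx": 0, "dy": 0, "dz": -40, "claw": 75},
    {"ax": 0, "ay": 0, "az": 0, "dx": -10, "dy": 0, "dz": -40, "claw": 75},
    {"ax": 0, "ay": 0, "az": 0, "dx": -25, "dy": 0, "dz": -10, "claw": 75},
    {"ax": 0, "ay": 0, "az": 0, "dx": -25, "dy": 0, "dz": 0, "claw": 75},
    {"ax": 0, "ay": 0, "az": 0, "dx": -5, "dy": 0, "dz": 0, "claw": 75},
    {"ax": 0, "ay": 0, "az": 0, "dx": 0, "dy": 0, "dz": 0, "claw": 75},
    {"ax": 0, "ay": 0, "az": 0, "dx": 0, "dy": 0, "dz": 0, "claw": 75},
    {"ax": 0, "ay": 0, "az": 0, "dx": 0, "dy": 0, "dz": 0, "claw": 75},
  ],
)

```text
time_s: 10.2
tcp_pos: [0.5938, 0.007, 0.2675]
ee_rot: [[-0.163, -0.987, -0.001], [-0.987, 0.163, -0.0], [0.0, 0.001, -1.0]]
wrist_force: [0.1, -0.1, 1.2]
gripper_width: 0.861
gripper_force: 0.0
```

```bash
python3 - <<'E'
from h import *
c=cap('wrist');s=state();np.savez('w5.npz',**{k:np.array(v) for k,v in c.items()})
cv2.imwrite('pics/w5.png',cv2.resize(c['frame'][60:204,160:352],(800,600)))
h=cv2.cvtColor(c['frame'],cv2.COLOR_BGR2HSV);b=cv2.inRange(h,(5,80,60),(24,255,255))[:200]
b=cv2.morphologyEx(b,cv2.MORPH_CLOSE,np.ones((5,5)));k=max(cv2.findContours(b,0,1)[0],key=cv2.contourArea);q=cv2.convexHull(k)[:,0].astype(float)
print(cv2.boundingRect(k),np.round(circ(plane(c,q,.1395)),4))
m,q,w=depthcirc(c,.132,.147,(200,60,310,150));print(np.round(circ(plane(c,q,.1395)),4),np.median(w[...,2][m>0]))
P=w[m>0];A=np.linalg.lstsq(np.c_[P[:,:2]-P[:,:2].mean(0),np.ones(len(P))],P[:,2],rcond=None)[0];print('slope deg',np.degrees(A[:2]),A[2])
mp=(w[...,2]>.108)&(w[...,2]<.124);mp[:60]=0;mp[160:]=0;mp[:,:200]=0;mp[:,310:]=0
ys,xs=np.nonzero(mp)
for sd in(xs<234,xs>278):
    if sd.any(): print(sd.sum(),xs[sd].min(),xs[sd].max(),ys[sd].mean(),plane(c,[[xs[sd].mean(),ys[sd].mean()]],.117).round(4))
E
```

```text
t 10.25 tcp [0.5939 0.007  0.2675] x [-1.629e-01 -9.867e-01  4.000e-04] z [-6.e-04 -3.e-04 -1.e+00] yawy 170.63 q [ 16.3  17.9  -1.2   0.  -70.9 -25.7] w 0.863 F [-0.1  0.3  0.2] gf 0.0
(215, 102, 53, 63) [ 0.6049 -0.0397  0.0258]
[ 0.5849 -0.0557  0.0233] 0.13959617071679675
slope deg [-0.35678176  1.01667634] 0.13949444104074035
51 225 233 113.50980392156863 [[ 0.6121 -0.0597  0.117 ]]
35 279 288 110.85714285714286 [[ 0.5576 -0.0533  0.117 ]]
```

View pics/w5.png

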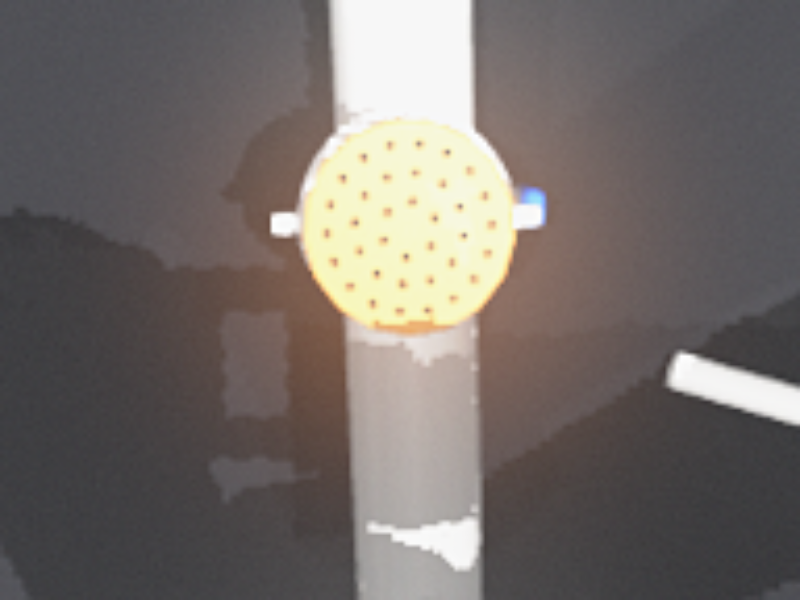

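Request:
play_rows(
  steps=[
    {"ax": 0, "ay": 0, "az": 0, "dx": -15, "dy": 13, "dz": 0, "claw": 75},
    {"ax": 0, "ay": 0, "az": 0, "dx": -32, "dy": 29, "dz": 0, "claw": 75},
    {"ax": 0, "ay": 0, "az": 0, "dx": -36, "dy": 32, "dz": 0, "claw": 75},
    {"ax": 0, "ay": 0, "az": 0, "dx": -36, "dy": 32, "dz": 0, "claw": 75},
    {"ax": 0, "ay": 0, "az": 0, "dx": -36, "dy": 32, "dz": 0, "claw": 75},
    {"ax": 0, "ay": 0, "az": 0, "dx": -36, "dy": 32, "dz": 0, "claw": 75},
    {"ax": 0, "ay": 0, "az": 0, "dx": -36, "dy": 32, "dz": 10, "claw": 75},
    {"ax": 0, "ay": 0, "az": 0, "dx": -32, "dy": 29, "dz": 25, "claw": 75},
    {"ax": 0, "ay": 0, "az": 0, "dx": -20, "dy": 18, "dz": 40, "claw": 75},
    {"ax": 0, "ay": 0, "az": 0, "dx": -5, "dy": 5.5, "dz": 45, "claw": 75},
    {"ax": 0, "ay": 0, "az": 0, "dx": 0, "dy": 0, "dz": 45, "claw": 75},
    {"ax": 0, "ay": 0, "az": 0, "dx": 0, "dy": 0, "dz": 40, "claw": 75},
    {"ax": 0, "ay": 0, "az": 0, "dx": 0, "dy": 0, "dz": 20, "claw": 75},
    {"ax": 0, "ay": 0, "az": 0, "dx": 0, "dy": 0, "dz": 8, "claw": 75},
    {"ax": 0, "ay": 0, "az": 0, "dx": 0, "dy": 0, "dz": 0, "claw": 75},
    {"ax": 0, "ay": 0, "az": 0, "dx": 0, "dy": 0, "dz": 0, "claw": 75},
    {"ax": 0, "ay": 0, "az": 0, "dx": 0, "dy": 0, "dz": 0, "claw": 75},
  ],
)

```text
time_s: 11.95
tcp_pos: [0.3897, 0.3301, 0.0363]
ee_rot: [[-0.162, -0.987, 0.002], [-0.987, 0.162, 0.003], [-0.003, -0.001, -1.0]]
wrist_force: [0.1, -0.7, 0.2]
gripper_width: 0.861
gripper_force: 0.0
```

```bash
python3 - <<'E'
from h import *
s=state();off(s,[.3888,.3286,.0155])
c=cap('wrist');h=cv2.cvtColor(c['frame'],cv2.COLOR_BGR2HSV);b=cv2.inRange(h,(0,0,150),(179,60,255));b[258:]=0;b[:180]=0;b[:,:205]=0;b[:,310:]=0
k=max(cv2.findContours(b,0,1)[0],key=cv2.contourArea);print(cv2.boundingRect(k))
q=cv2.convexHull(k)[:,0].astype(float);q=q[q[:,1]<254];x,y,r=circ(plane(c,q,.006));print(x,y,r);off(s,[x,y,.0155])
E
```

```text
t 11.95 tcp [0.3897 0.3301 0.0363] x [-0.162  -0.9868 -0.0031] z [ 0.0019  0.0028 -1.    ] yawy 170.68 q [ 58.5  25.1 -29.5   0.  -35.3 -67.9] w 0.8611 F [ 0.1 -0.7  0.2] gf 0.0
tool offset mm [ 1.7  0.7 20.8]
(225, 184, 71, 68)
0.3885702723398888 0.3282805320677539 0.023783122494585175
tool offset mm [ 2.1  0.8 20.8]
```

Request:
play_rows(
  steps=[
    {"ax": 0, "ay": 0, "az": 0, "dx": 1.5, "dy": 0.6, "dz": 12, "claw": 75},
    {"ax": 0, "ay": 0, "az": 0, "dx": 0, "dy": 0, "dz": 6, "claw": 75},
    {"ax": 0, "ay": 0, "az": 0, "dx": 0, "dy": 0, "dz": 2.4, "claw": 75},
    {"ax": 0, "ay": 0, "az": 0, "dx": 0, "dy": 0, "dz": 0, "claw": 75},
    {"ax": 0, "ay": 0, "az": 0, "dx": 0, "dy": 0, "dz": 0, "claw": 75},
    {"ax": 0, "ay": 0, "az": 0, "dx": 0, "dy": 0, "dz": 0, "claw": 60},
    {"ax": 0, "ay": 0, "az": 0, "dx": 0, "dy": 0, "dz": 0, "claw": 44},
    {"ax": 0, "ay": 0, "az": 0, "dx": 0, "dy": 0, "dz": 0, "claw": 40},
    {"ax": 0, "ay": 0, "az": 0, "dx": 0, "dy": 0, "dz": 0, "claw": 40},
    {"ax": 0, "ay": 0, "az": 0, "dx": 0, "dy": 0, "dz": 0, "claw": 40},
    {"ax": 0, "ay": 0, "az": 0, "dx": 0, "dy": 0, "dz": 0, "claw": 40},
  ],
)

```text
time_s: 13.1
tcp_pos: [0.3882, 0.328, 0.0145]
ee_rot: [[-0.162, -0.987, 0.0], [-0.987, 0.162, 0.0], [-0.0, -0.0, -1.0]]
wrist_force: [0.8, -0.0, 1.4]
gripper_width: 0.525
gripper_force: 30.1
```

```bash
python3 - <<'E'
from h import *
s=state();off(s,[.5838,-.0563,.270])
E
```

```text
t 13.1 tcp [0.3882 0.328  0.0145] x [-1.618e-01 -9.868e-01 -3.000e-04] z [ 2.e-04  2.e-04 -1.e+00] yawy 170.69 q [ 58.5  27.1 -30.7   0.  -32.2 -67.8] w 0.525 F [ 0.8 -0.   1.4] gf 30.1
tool offset mm [ 347.5 -255.3 -255.6]
```

Request:
play_rows(
  steps=[
    {"ax": 0, "ay": 0, "az": 0, "dx": 0, "dy": 0, "dz": -5, "claw": 40},
    {"ax": 0, "ay": 0, "az": 0, "dx": 0, "dy": 0, "dz": -20, "claw": 40},
    {"ax": 0, "ay": 0, "az": 0, "dx": 0, "dy": 0, "dz": -35, "claw": 40},
    {"ax": 0, "ay": 0, "az": 0, "dx": 0, "dy": 0, "dz": -45, "claw": 40},
    {"ax": 0, "ay": 0, "az": 0, "dx": 0, "dy": 0, "dz": -45, "claw": 40},
    {"ax": 0, "ay": 0, "az": 0, "dx": 0, "dy": 0, "dz": -45, "claw": 40},
    {"ax": 0, "ay": 0, "az": 0, "dx": 0, "dy": 0, "dz": -40, "claw": 40},
    {"ax": 0, "ay": 0, "az": 0, "dx": 0, "dy": 0, "dz": -20, "claw": 40},
    {"ax": 0, "ay": 0, "az": 0, "dx": 14, "dy": -10, "dz": 0, "claw": 40},
    {"ax": 0, "ay": 0, "az": 0, "dx": 30, "dy": -22, "dz": 0, "claw": 40},
    {"ax": 0, "ay": 0, "az": 0, "dx": 36, "dy": -26.5, "dz": 0, "claw": 40},
    {"ax": 0, "ay": 0, "az": 0, "dx": 36, "dy": -26.5, "dz": 0, "claw": 40},
    {"ax": 0, "ay": 0, "az": 0, "dx": 36, "dy": -26.5, "dz": 0, "claw": 40},
    {"ax": 0, "ay": 0, "az": 0, "dx": 36, "dy": -26.5, "dz": 0, "claw": 40},
    {"ax": 0, "ay": 0, "az": 0, "dx": 36, "dy": -26.5, "dz": 0, "claw": 40},
    {"ax": 0, "ay": 0, "az": 0, "dx": 36, "dy": -26.5, "dz": 0, "claw": 40},
    {"ax": 0, "ay": 0, "az": 0, "dx": 36, "dy": -26.5, "dz": 0, "claw": 40},
    {"ax": 0, "ay": 0, "az": 0, "dx": 32, "dy": -23.5, "dz": 0, "claw": 40},
    {"ax": 0, "ay": 0, "az": 0, "dx": 15, "dy": -11, "dz": 0, "claw": 40},
    {"ax": 0, "ay": 0, "az": 0, "dx": 4.5, "dy": -3, "dz": 0, "claw": 40},
  ],
)

```text
time_s: 15.1
tcp_pos: [0.5836, -0.0583, 0.2687]
ee_rot: [[-0.165, -0.986, -0.001], [-0.986, 0.165, -0.0], [0.0, 0.001, -1.0]]
wrist_force: [0.8, 0.3, -0.4]
gripper_width: 0.522
gripper_force: 30.0
```

Request:
play_rows(
  steps=[
    {"ax": 0, "ay": 0, "az": 0, "dx": 0, "dy": 0, "dz": 10, "claw": 40},
    {"ax": 0, "ay": 0, "az": 0, "dx": 0, "dy": 0, "dz": 30, "claw": 40},
    {"ax": 0, "ay": 0, "az": 0, "dx": 0, "dy": 0, "dz": 35, "claw": 40},
    {"ax": 0, "ay": 0, "az": 0, "dx": 0, "dy": 0, "dz": 20, "claw": 40},
    {"ax": 0, "ay": 0, "az": 0, "dx": 0, "dy": 0, "dz": 8, "claw": 40},
    {"ax": 0, "ay": 0, "az": 0, "dx": 0, "dy": 0, "dz": 0, "claw": 40},
    {"ax": 0, "ay": 0, "az": 0, "dx": 0, "dy": 0, "dz": 0, "claw": 40},
    {"ax": 0, "ay": 0, "az": 0, "dx": 0, "dy": 0, "dz": 0, "claw": 40},
    {"ax": 0, "ay": 0, "az": 0, "dx": 0, "dy": 0, "dz": 0, "claw": 40},
  ],
)

```text
time_s: 16.0
tcp_pos: [0.584, -0.0561, 0.1676]
ee_rot: [[-0.162, -0.987, 0.002], [-0.987, 0.162, 0.0], [-0.001, -0.002, -1.0]]
wrist_force: [0.1, -1.0, -0.9]
gripper_width: 0.523
gripper_force: 30.0
```

```bash
python3 - <<'E'
from h import *
c=cap('wrist');s=state();T=s['tcp_pos'];R=s['ee_rot'];off(s,[.5835,-.0563,.154])
cv2.imwrite('pics/w6.png',cv2.resize(c['frame'][130:274,160:352],(800,600)))
h=cv2.cvtColor(c['frame'],cv2.COLOR_BGR2HSV);b=cv2.inRange(h,(0,0,150),(179,60,255));b[258:]=0;b[:180]=0;b[:,:205]=0;b[:,310:]=0
k=max(cv2.findContours(b,0,1)[0],key=cv2.contourArea);print(cv2.boundingRect(k))
q=cv2.convexHull(k)[:,0].astype(float);q=q[q[:,1]<250];print('held',np.round(circ(plane(c,q,T[2]-.0085)),4))
w=world(c);mp=(w[...,2]>.108)&(w[...,2]<.124);mp[:150]=0;mp[258:]=0;mp[:,:195]=0;mp[:,325:]=0
ys,xs=np.nonzero(mp)
for sd in(xs<230,xs>290):
    if sd.any(): print(sd.sum(),xs[sd].min(),xs[sd].max(),ys[sd].mean())
E
```

```text
t 16.05 tcp [ 0.5839 -0.0562  0.1674] x [-1.618e-01 -9.868e-01 -6.000e-04] z [ 2.e-03  3.e-04 -1.e+00] yawy 170.69 q [ 10.3  21.6 -10.8   0.  -57.5 -19.6] w 0.5238 F [-0.4 -0.8 -0. ] gf 30.0
tool offset mm [ 0.2  0.4 13.4]
(220, 199, 77, 59)
held [ 0.5846 -0.0568  0.0231]
126 214 229 206.65079365079364
72 291 301 209.29166666666666
```

View pics/w6.png

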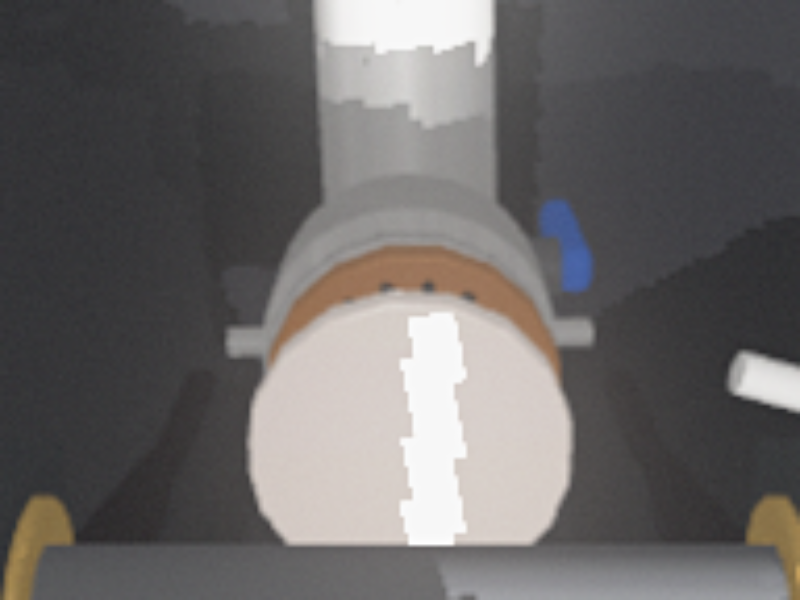

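Ceramic disc (centre col 410) is in line with the pins (227–594, mid 410); lowering it.

Request:
play_rows(
  steps=[
    {"ax": 0, "ay": 0, "az": 0, "dx": 0, "dy": 0.2, "dz": 6, "claw": 40},
    {"ax": 0, "ay": 0, "az": 0, "dx": 0, "dy": 0, "dz": 4, "claw": 40},
    {"ax": 0, "ay": 0, "az": 0, "dx": 0, "dy": 0, "dz": 2, "claw": 40},
    {"ax": 0, "ay": 0, "az": 0, "dx": 0, "dy": 0, "dz": 0.8, "claw": 40},
    {"ax": 0, "ay": 0, "az": 0, "dx": 0, "dy": 0, "dz": 0, "claw": 40},
    {"ax": 0, "ay": 0, "az": 0, "dx": 0, "dy": 0, "dz": 0, "claw": 40},
    {"ax": 0, "ay": 0, "az": 0, "dx": 0, "dy": 0, "dz": 0, "claw": 40},
  ],
)

```text
time_s: 16.75
tcp_pos: [0.583, -0.0564, 0.1539]
ee_rot: [[-0.162, -0.987, -0.0], [-0.987, 0.162, -0.0], [0.0, 0.0, -1.0]]
wrist_force: [-3.3, 1.0, 4.9]
gripper_width: 0.522
gripper_force: 30.5
```

Request:
play_rows(
  steps=[
    {"ax": 0, "ay": 0, "az": 0, "dx": 0, "dy": 0, "dz": 0, "claw": 47},
    {"ax": 0, "ay": 0, "az": 0, "dx": 0, "dy": 0, "dz": 0, "claw": 50},
    {"ax": 0, "ay": 0, "az": 0, "dx": 0, "dy": 0, "dz": 0, "claw": 58},
    {"ax": 0, "ay": 0, "az": 0, "dx": 0, "dy": 0, "dz": 0, "claw": 66},
    {"ax": 0, "ay": 0, "az": 0, "dx": 0, "dy": 0, "dz": 0, "claw": 70},
    {"ax": 0, "ay": 0, "az": 0, "dx": 0, "dy": 0, "dz": 0, "claw": 70},
    {"ax": 0, "ay": 0, "az": 0, "dx": 0, "dy": 0, "dz": -5, "claw": 70},
    {"ax": 0, "ay": 0, "az": 0, "dx": 0, "dy": 0, "dz": -25, "claw": 70},
    {"ax": 0, "ay": 0, "az": 0, "dx": 0, "dy": 0, "dz": -40, "claw": 75},
    {"ax": 0, "ay": 0, "az": 0, "dx": -10, "dy": 0, "dz": -35, "claw": 80},
    {"ax": 0, "ay": 0, "az": 0, "dx": -25, "dy": 0, "dz": -10, "claw": 87},
    {"ax": 0, "ay": 0, "az": 0, "dx": -25, "dy": 0, "dz": 0, "claw": 87},
    {"ax": 0, "ay": 0, "az": 0, "dx": -5, "dy": 0, "dz": 0, "claw": 87},
    {"ax": 0, "ay": 0, "az": 0, "dx": 0, "dy": 0, "dz": 0, "claw": 87},
    {"ax": 0, "ay": 0, "az": 0, "dx": 0, "dy": 0, "dz": 0, "claw": 87},
    {"ax": 0, "ay": 0, "az": 0, "dx": 0, "dy": 0, "dz": 0, "claw": 87},
  ],
)

```text
time_s: 18.35
tcp_pos: [0.5935, 0.0071, 0.2683]
ee_rot: [[-0.163, -0.987, -0.001], [-0.987, 0.163, -0.0], [0.0, 0.001, -1.0]]
wrist_force: [-0.6, 0.2, -0.4]
gripper_width: 1.003
gripper_force: 0.0
```

```bash
python3 - <<'E'
from h import *
c=cap('wrist');s=state();np.savez('w7.npz',**{k:np.array(v) for k,v in c.items()})
m,q,w=depthcirc(c,.139,.153,(200,60,310,150));print(np.round(circ(plane(c,q,.1455)),4),np.median(w[...,2][m>0]))
P=w[m>0];A=np.linalg.lstsq(np.c_[P[:,:2]-P[:,:2].mean(0),np.ones(len(P))],P[:,2],rcond=None)[0];print('slope deg',np.degrees(A[:2]),A[2])
mp=(w[...,2]>.108)&(w[...,2]<.124);mp[:60]=0;mp[160:]=0;mp[:,:200]=0;mp[:,310:]=0
ys,xs=np.nonzero(mp)
for sd in(xs<232,xs>280):
    if sd.any(): print(sd.sum(),xs[sd].min(),xs[sd].max(),ys[sd].mean(),plane(c,[[xs[sd].mean(),ys[sd].mean()]],.117).round(4))
off(s,[.424,-.2225,.27])
E
```

```text
t 18.4 tcp [0.5936 0.007  0.2683] x [-1.629e-01 -9.866e-01  4.000e-04] z [-6.e-04 -3.e-04 -1.e+00] yawy 170.62 q [ 16.3  17.8  -1.2   0.  -71.  -25.7] w 1.0002 F [ 0.2 -0.   0.8] gf 0.0
[ 0.5844 -0.0551  0.0231] 0.14563176578516968
slope deg [-0.1292196   0.05643654] 0.1456344568886398
42 225 231 113.54761904761905 [[ 0.6129 -0.0598  0.117 ]]
28 284 288 111.67857142857143 [[ 0.5562 -0.0522  0.117 ]]
tool offset mm [254.1 129.9  -1.5]
```

Request:
play_rows(
  steps=[
    {"ax": 0, "ay": 0, "az": 0, "dx": 20, "dy": 10, "dz": 0, "claw": 87},
    {"ax": 0, "ay": 0, "az": 0, "dx": 40, "dy": 20, "dz": 0, "claw": 87},
    {"ax": 0, "ay": 0, "az": 0, "dx": 44, "dy": 22, "dz": 0, "claw": 87},
    {"ax": 0, "ay": 0, "az": 0, "dx": 44, "dy": 22, "dz": 0, "claw": 87},
    {"ax": 0, "ay": 0, "az": 0, "dx": 44, "dy": 22, "dz": 0, "claw": 87},
    {"ax": 0, "ay": 0, "az": 0, "dx": 40, "dy": 20, "dz": 10, "claw": 87},
    {"ax": 0, "ay": 0, "az": 0, "dx": 18, "dy": 11, "dz": 25, "claw": 87},
    {"ax": 0, "ay": 0, "az": 0, "dx": 4, "dy": 3, "dz": 25, "claw": 87},
    {"ax": 0, "ay": 0, "az": 0, "dx": 0, "dy": 0, "dz": 0, "claw": 87},
    {"ax": 0, "ay": 0, "az": 0, "dx": 0, "dy": 0, "dz": 0, "claw": 87},
    {"ax": 0, "ay": 0, "az": 0, "dx": 0, "dy": 0, "dz": 0, "claw": 87},
  ],
)

```text
time_s: 19.5
tcp_pos: [0.4257, -0.2219, 0.21]
ee_rot: [[-0.161, -0.987, 0.003], [-0.987, 0.161, -0.001], [0.001, -0.003, -1.0]]
wrist_force: [-0.6, 0.4, 0.5]
gripper_width: 0.997
gripper_force: 0.0
```

```bash
python3 - <<'E'
from h import *
c=cap('wrist');s=state();np.savez('w8.npz',**{k:np.array(v) for k,v in c.items()})
cv2.imwrite('pics/w8.png',cv2.resize(c['frame'][60:252,128:384],(800,600),interpolation=cv2.INTER_CUBIC))
f=c['frame'].astype(int);m=((f[...,2]-f[...,1]>50)&(f[...,2]-f[...,0]>50)).astype(np.uint8)
w=world(c)
for k in cv2.findContours(m,0,1)[0]:
    if cv2.contourArea(k)>2:
        mm=np.zeros_like(m);cv2.drawContours(mm,[k],-1,1,-1);print(cv2.boundingRect(k),w[mm>0].mean(0).round(4))
m,q,w=depthcirc(c,.088,.104,(128,30,384,240));print(q.min(0),q.max(0),np.round(circ(plane(c,q,.097)),4),np.median(w[...,2][m>0]))
E
```

```text
t 19.55 tcp [ 0.4257 -0.2217  0.21  ] x [-1.609e-01 -9.870e-01  4.000e-04] z [ 2.8e-03 -8.0e-04 -1.0e+00] yawy 170.74 q [ -8.    9.1 -21.7   0.  -59.   -1.2] w 0.9989 F [-0.9  0.6  0.9] gf 0.0
(10, 67, 30, 53) [ 0.6654 -0.3444  0.0149]
[228.  59.] [292. 126.] [ 0.4119 -0.3021  0.0274] 0.09696483469160944
```

View pics/w8.png

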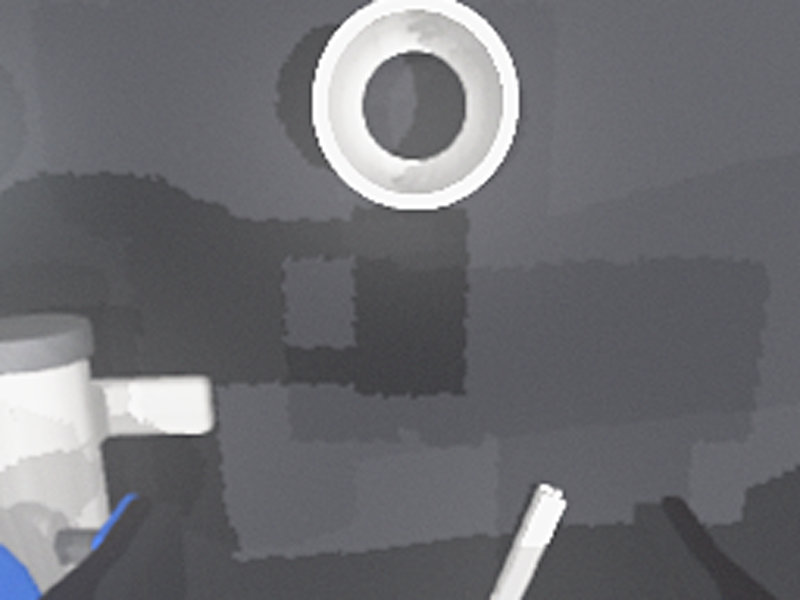

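The funnel's open top is at (415,103) in the crop, with no red marks visible from above, so I'll check the fixed cameras for red.

```bash
python3 - <<'E'
from h import *
for n in('side','top'):
    c=cap(n);f=c['frame'].astype(int);w=world(c);r=f[...,2]-np.maximum(f[...,1],f[...,0])
    p=(np.array([.4119,-.3021,.03])-c['xyz'])@np.array(c['rotation']);u,v=int(c['fx']*p[0]/p[2]+c['cx']),int(c['fy']*p[1]/p[2]+c['cy']);print(n,u,v)
    R=r[v-30:v+30,u-25:u+25];ys,xs=np.nonzero(R>25);print([(x+u-25,y+v-30,int(R[y,x]),w[y+v-30,x+u-25].round(3).tolist()) for x,y in zip(xs,ys)][:12])
    if n=='side': cv2.imwrite('pics/s9.png',cv2.resize(c['frame'][v-40:v+35,u-50:u+50],(800,600),interpolation=cv2.INTER_CUBIC))
E
```

```text
side 312 308
[(np.int64(309), np.int64(320), 29, [0.384, -0.319, 0.023]), (np.int64(310), np.int64(320), 26, [0.384, -0.322, 0.028]), (np.int64(309), np.int64(321), 30, [0.385, -0.319, 0.015])]
top 376 231
[(np.int64(384), np.int64(241), 34, [0.385, -0.321, 0.037])]
```

View pics/s9.png

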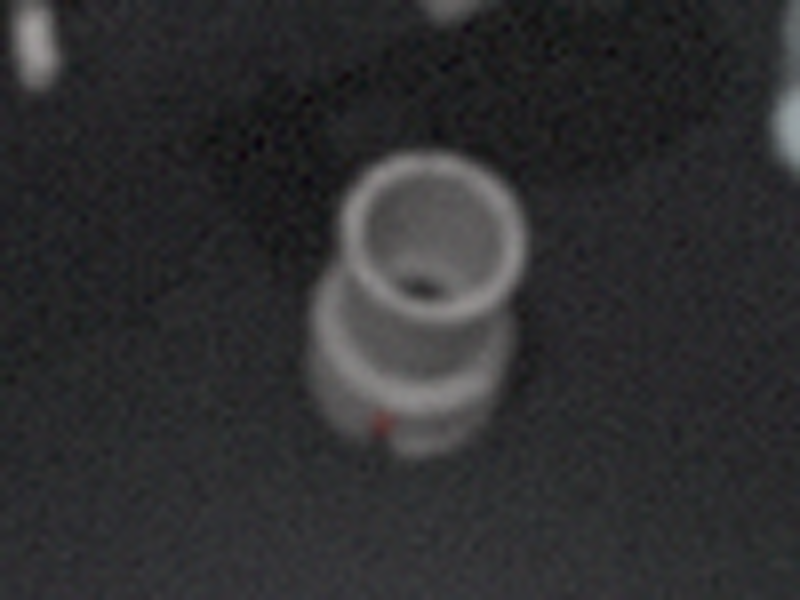

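A red mark shows on the skirt at (381,423) in the crop, about 214° around the funnel, so the other mark is at about 34°. I'll grip with tool x at 34° so the wrist camera faces that mark.

Request:
play_rows(
  steps=[
    {"ax": 0, "ay": 0, "az": -8.33, "dx": 0, "dy": 0, "dz": 0, "claw": 87},
    {"ax": 0, "ay": 0, "az": -8.33, "dx": 0, "dy": 0, "dz": 0, "claw": 87},
    {"ax": 0, "ay": 0, "az": -8.33, "dx": 0, "dy": 0, "dz": 0, "claw": 87},
    {"ax": 0, "ay": 0, "az": -8.33, "dx": 0, "dy": 0, "dz": 0, "claw": 87},
    {"ax": 0, "ay": 0, "az": -8.33, "dx": 0, "dy": 0, "dz": 0, "claw": 87},
    {"ax": 0, "ay": 0, "az": -8.33, "dx": 0, "dy": 0, "dz": 0, "claw": 87},
    {"ax": 0, "ay": 0, "az": -8.33, "dx": 0, "dy": 0, "dz": 0, "claw": 87},
    {"ax": 0, "ay": 0, "az": -8.33, "dx": 0, "dy": 0, "dz": 0, "claw": 87},
    {"ax": 0, "ay": 0, "az": -8.33, "dx": 0, "dy": 0, "dz": 0, "claw": 87},
    {"ax": 0, "ay": 0, "az": -8.33, "dx": 0, "dy": 0, "dz": 0, "claw": 87},
    {"ax": 0, "ay": 0, "az": -8.33, "dx": 0, "dy": 0, "dz": 0, "claw": 87},
    {"ax": 0, "ay": 0, "az": -8.33, "dx": 0, "dy": 0, "dz": 0, "claw": 87},
    {"ax": 0, "ay": 0, "az": -8.33, "dx": 0, "dy": 0, "dz": 0, "claw": 87},
    {"ax": 0, "ay": 0, "az": -8.33, "dx": 0, "dy": 0, "dz": 0, "claw": 87},
    {"ax": 0, "ay": 0, "az": -8.33, "dx": 0, "dy": 0, "dz": 0, "claw": 87},
    {"ax": 0, "ay": 0, "az": -8.33, "dx": 0, "dy": 0, "dz": 0, "claw": 87},
    {"ax": 0, "ay": 0, "az": 0, "dx": -25, "dy": 26, "dz": 0, "claw": 87},
    {"ax": 0, "ay": 0, "az": 0, "dx": -25, "dy": 26, "dz": 0, "claw": 87},
    {"ax": 0, "ay": 0, "az": 0, "dx": -6.3, "dy": 7, "dz": 0, "claw": 87},
    {"ax": 0, "ay": 0, "az": 0, "dx": 0, "dy": 0, "dz": 20, "claw": 87},
  ],
)

```text
time_s: 21.65
tcp_pos: [0.4126, -0.3041, 0.1911]
ee_rot: [[0.83, 0.558, 0.006], [0.558, -0.83, -0.003], [0.004, 0.006, -1.0]]
wrist_force: [0.2, -0.5, 0.4]
gripper_width: 1.001
gripper_force: 0.0
```

Request:
play_rows(
  steps=[
    {"ax": 0, "ay": 0, "az": 0, "dx": 0, "dy": 0, "dz": 30, "claw": 87},
    {"ax": 0, "ay": 0, "az": 0, "dx": 0, "dy": 0, "dz": 10, "claw": 87},
    {"ax": 0, "ay": 0, "az": 0, "dx": 0, "dy": 0, "dz": 0, "claw": 87},
    {"ax": 0, "ay": 0, "az": 0, "dx": 0, "dy": 0, "dz": 0, "claw": 87},
  ],
)

```text
time_s: 22.05
tcp_pos: [0.4116, -0.3022, 0.1496]
ee_rot: [[0.829, 0.56, 0.001], [0.56, -0.829, -0.001], [0.001, 0.002, -1.0]]
wrist_force: [0.0, -0.0, -0.3]
gripper_width: 1.006
gripper_force: 0.0
```

```bash
python3 - <<'E'
from h import *
c=cap('wrist');s=state();off(s,[.4119,-.3021,.063])
cv2.imwrite('pics/w10.png',c['frame'])
m,q,w=depthcirc(c,.088,.104,(150,60,366,256));q=q[q[:,1]<252];print(q.min(0),q.max(0));x,y,r=circ(plane(c,q,.097));print(x,y,r);off(s,[x,y,.063])
E
```

```text
t 22.1 tcp [ 0.4117 -0.3023  0.1499] x [0.8289 0.5595 0.0012] z [ 0.0023 -0.0013 -1.    ] yawy -55.98 q [-18.   15.8 -22.6   0.  -51.5 142. ] w 1.0025 F [ 0.1 -0.2  1.1] gf 0.0
tool offset mm [ 0.1 -0.3 86.9]
[221. 203.] [295. 247.]
0.4106519860784417 -0.3023832907178707 0.02710236897748579
tool offset mm [-1.1 -0.7 86.9]
```

View pics/w10.png

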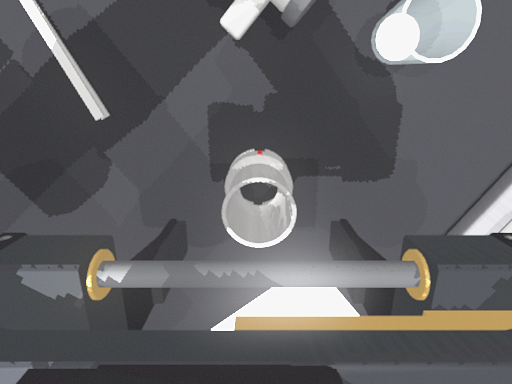

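That was my eleventh picture, one over the limit of 10, so I'll view no more and work from numbers only. It shows the red mark at (260,152), in line with the funnel axis (col about 259), so the mark points along tool x.

Request:
play_rows(
  steps=[
    {"ax": 0, "ay": 0, "az": 0, "dx": -0.5, "dy": -0.4, "dz": 20, "claw": 87},
    {"ax": 0, "ay": 0, "az": 0, "dx": 0, "dy": 0, "dz": 30, "claw": 87},
    {"ax": 0, "ay": 0, "az": 0, "dx": 0, "dy": 0, "dz": 25, "claw": 87},
    {"ax": 0, "ay": 0, "az": 0, "dx": 0, "dy": 0, "dz": 10, "claw": 87},
    {"ax": 0, "ay": 0, "az": 0, "dx": 0, "dy": 0, "dz": 1.5, "claw": 87},
    {"ax": 0, "ay": 0, "az": 0, "dx": 0, "dy": 0, "dz": 0, "claw": 87},
    {"ax": 0, "ay": 0, "az": 0, "dx": 0, "dy": 0, "dz": 0, "claw": 75},
    {"ax": 0, "ay": 0, "az": 0, "dx": 0, "dy": 0, "dz": 0, "claw": 60},
    {"ax": 0, "ay": 0, "az": 0, "dx": 0, "dy": 0, "dz": 0, "claw": 50},
    {"ax": 0, "ay": 0, "az": 0, "dx": 0, "dy": 0, "dz": 0, "claw": 44},
    {"ax": 0, "ay": 0, "az": 0, "dx": 0, "dy": 0, "dz": 0, "claw": 44},
    {"ax": 0, "ay": 0, "az": 0, "dx": 0, "dy": 0, "dz": 0, "claw": 44},
    {"ax": 0, "ay": 0, "az": 0, "dx": 0, "dy": 0, "dz": 0, "claw": 44},
  ],
)

```text
time_s: 23.4
tcp_pos: [0.4106, -0.3024, 0.0624]
ee_rot: [[0.829, 0.559, 0.001], [0.559, -0.829, -0.001], [0.001, 0.001, -1.0]]
wrist_force: [0.2, -1.4, 1.0]
gripper_width: 0.588
gripper_force: 30.0
```

```bash
cat >> h.py <<'E'
def mark(c,s,zb):
    # red mark angle about funnel axis (TCP axis), mark assumed on r=32 mm; zb = lower-edge height
    f=c['frame'].astype(int)[100:258,200:316];r=f[...,2]-np.maximum(f[...,1],f[...,0]);r=np.where(r>40,r,0)
    if r.sum()==0: print('no red');return
    ys,xs=np.nonzero(r);u=np.average(xs,weights=r[ys,xs])+200;v=np.average(ys,weights=r[ys,xs])+100
    R=s['ee_rot']
    for h in(.012,.018,.025):
        d=R.T@(plane(c,[[u,v]],zb+h)[0]-s['tcp_pos'])*1000;print('mark px',round(u,1),round(v,1),len(xs),'h',h,'tool xy',d[:2].round(1),'ang from tool x cw',np.degrees(np.arctan2(d[1],d[0])).round(1))
E
python3 - <<'E'
from h import *
c=cap('wrist');s=state();mark(c,s,0)
E
```

```text
t 23.45 tcp [ 0.4106 -0.3024  0.0624] x [8.292e-01 5.589e-01 6.000e-04] z [ 1.2e-03 -7.0e-04 -1.0e+00] yawy -56.02 q [-18.1  22.6 -28.2   0.  -39.1 142.1] w 0.5865 F [ 1.  -1.4  1.7] gf 30.0
mark px 259.3 174.7 57 h 0.012 tool xy [29.9  0.4] ang from tool x cw 0.8
mark px 259.3 174.7 57 h 0.018 tool xy [31.5  0.4] ang from tool x cw 0.7
mark px 259.3 174.7 57 h 0.025 tool xy [33.4  0.3] ang from tool x cw 0.5
```

Request:
play_rows(
  steps=[
    {"ax": 0, "ay": 0, "az": 0, "dx": 0, "dy": 0, "dz": -5, "claw": 44},
    {"ax": 0, "ay": 0, "az": 0, "dx": 0, "dy": 0, "dz": -20, "claw": 44},
    {"ax": 0, "ay": 0, "az": 8.2, "dx": 0, "dy": 0, "dz": -35, "claw": 44},
    {"ax": 0, "ay": 0, "az": 8.2, "dx": 0, "dy": 0, "dz": -40, "claw": 44},
    {"ax": 0, "ay": 0, "az": 8.2, "dx": 0, "dy": 0, "dz": -40, "claw": 44},
    {"ax": 0, "ay": 0, "az": 8.2, "dx": 0, "dy": 0, "dz": -35, "claw": 44},
    {"ax": 0, "ay": 0, "az": 8.2, "dx": 0, "dy": 0, "dz": -20, "claw": 44},
    {"ax": 0, "ay": 0, "az": 0, "dx": 8, "dy": -15, "dz": 0, "claw": 44},
    {"ax": 0, "ay": 0, "az": 0, "dx": 16, "dy": -30, "dz": 0, "claw": 44},
    {"ax": 0, "ay": 0, "az": 0, "dx": 20, "dy": -37, "dz": 0, "claw": 44},
    {"ax": 0, "ay": 0, "az": 0, "dx": 20, "dy": -37, "dz": 0, "claw": 44},
    {"ax": 0, "ay": 0, "az": 0, "dx": 20, "dy": -37, "dz": 0, "claw": 44},
    {"ax": 0, "ay": 0, "az": 0, "dx": 20, "dy": -37, "dz": 0, "claw": 44},
    {"ax": 0, "ay": 0, "az": 0, "dx": 20, "dy": -37, "dz": 0, "claw": 44},
    {"ax": 0, "ay": 0, "az": 0, "dx": 12, "dy": -22, "dz": 0, "claw": 44},
    {"ax": 0, "ay": 0, "az": 0, "dx": 6, "dy": -13, "dz": 0, "claw": 44},
    {"ax": 0, "ay": 0, "az": 0, "dx": 0, "dy": 0, "dz": 0, "claw": 44},
    {"ax": 0, "ay": 0, "az": 0, "dx": 0, "dy": 0, "dz": 0, "claw": 44},
    {"ax": 0, "ay": 0, "az": 0, "dx": 0, "dy": 0, "dz": 0, "claw": 44},
  ],
)

```text
time_s: 25.35
tcp_pos: [0.5824, -0.0574, 0.257]
ee_rot: [[0.992, -0.124, -0.001], [-0.124, -0.992, -0.0], [-0.001, 0.0, -1.0]]
wrist_force: [-0.1, 0.2, -2.7]
gripper_width: 0.593
gripper_force: 30.0
```

```bash
cat >> h.py <<'E'
def pinx(c,s):
    w=world(c);m=((w[...,2]>.108)&(w[...,2]<.126)).astype(np.uint8);T=s['tcp_pos'];R=s['ee_rot']
    d=np.einsum('ijk,kl->ijl',w-T,R)*1000
    mm=(m>0)&(np.abs(d[...,1])<12)&(d[...,0]>24)&(d[...,0]<36)
    ys,xs=np.nonzero(mm)
    if len(xs): P=plane(c,np.c_[xs,ys],.1185);D=(P-T)@R*1000;print('pin px',len(xs),'rows',ys.min(),ys.max(),'cols',xs.min(),xs.max(),'x',D[:,0].min().round(1),D[:,0].max().round(1),'y mean',np.median(D[:,1]).round(1),D[:,1].min().round(1),D[:,1].max().round(1))
    else: print('no pin')
E
python3 - <<'E'
from h import *
c=cap('wrist');s=state();off(s,[.5838,-.0562,.2374]);mark(c,s,s['tcp_pos'][2]-.0624);pinx(c,s);np.savez('w11.npz',**{k:np.array(v) for k,v in c.items()})
E
```

```text
t 25.4 tcp [ 0.5826 -0.0575  0.2571] x [ 9.923e-01 -1.239e-01 -6.000e-04] z [-6.e-04  0.e+00 -1.e+00] yawy -97.12 q [ 10.2  17.4  -3.4  -0.  -69.2  72.7] w 0.5916 F [-0.1  0.6 -3. ] gf 30.0
tool offset mm [ 1.1 -1.4 19.7]
mark px 259.3 174.3 57 h 0.012 tool xy [29.3 -0.5] ang from tool x cw -1.0
mark px 259.3 174.3 57 h 0.018 tool xy [30.9 -0.6] ang from tool x cw -1.0
mark px 259.3 174.3 57 h 0.025 tool xy [32.8 -0.6] ang from tool x cw -1.1
pin px 132 rows 147 157 cols 248 269 x 23.7 33.6 y mean -1.3 -11.2 9.6
```

```bash
python3 - <<'E'
from h import *
c=dict(np.load('w11.npz'));w=world(c)
print((w[140:172:2,244:276:2,2]*1000).round().astype(int))
print(c['frame'][140:172:2,244:276:2].mean(2).round().astype(int))
E
```

```text
[[  0   0   1   1   1   0   0   0   0   0   1  -1  -1   1   1   0]
 [  1   1   2   1   2  -1  -1  -1   0   1   1   0   0   0   0   0]
 [  1   0   2   0   0   0   0   0   1   0   0   0   0   1   1   0]
 [ 41  42  43  44  42  42   0   1   1   1   0  -1   0  -1   0   0]
 [ 49  49  50  49  48  50 119 120 119  49  48  49  48  49  48  50]
 [ 52  53  53  51  53  52 119 119 117  52  52  52  52  51  53  52]
 [ 54  55  53 102 106 108 118 119 118 107 104 101  56  55  56  55]
 [ 58 104 110 113 117 119 119 119 120 118 116 111 107 100  57  56]
 [110 117 121 123 122 122 124 123 125 123 122 123 117 112 105  59]
 [119 123 124 123 123 123 123 133 123 123 124 123 123 123 117 108]
 [123 123 132 134 132 136 138 136 135 133 135 133 123 123 122 119]
 [124 136 138 138 141 143 143 143 142 139 139 138 133 132 124 122]
 [139 143 145 146 145 146 145 145 145 146 145 145 139 138 133 131]
 [145 146 145 146 145 146 145 146 147 145 145 146 146 144 138 133]
 [146 146 145 198 145 146 145 146 145 146 144 146 146 145 145 141]
 [198 200 200 201 146 145 145 144 146 146 145 195 202 199 197 145]]
[[ 77  76  75  77  77  77  
[... 345 characters left out ...]
 165 166 176 176 176 175 174]
 [189 177 149 144 144 145 181 226 182 146 144 144 170 184 183 184]
 [165 143 143 138 144 156 160 157 174 157 145 143 141 150 187 195]
 [141 141 163 194 208 206 206 206 208 207 208 185 166 145 141 177]
 [161 204 209 193 186 195 162 182 172 177 191 200 208 203 165 142]
 [212 178 152 173 150 139 130 126 129 157 160 176 188 191 207 178]
 [142 137 155 162 190 229 254 253 217 192 173 139 148 180 187 201]
 [122 218 252 249 248 248 248 248 249 250 250 252 209 138 165 171]
 [254 249 248 248 248 248 248 248 247 247 247 248 250 254 164 164]
 [252 255 253 207 183 208 207 251 249 251 251 254 163 188 202 187]
 [145 163 178 192 189 213 213 214 211 211 211 182 148 150 147 173]]
```

```bash
cat >> h.py <<'E'
def pin(c,s,lo=.114,hi=.123,rows=(120,200)):
    w=world(c);T=s['tcp_pos'];R=s['ee_rot'];m=np.zeros(w.shape[:2],bool);a,b=rows
    z=w[...,2];m[a:b,246:272]=((z>lo)&(z<hi))[a:b,246:272]
    D=(w-T)@R*1000;m&=(D[...,0]>26.2)&(np.abs(D[...,1])<7)
    ys,xs=np.nonzero(m);
    if not len(xs): print('no pin');return
    P=(plane(c,np.c_[xs,ys],.119)-T)@R*1000
    print('pin cols',xs.min(),xs.max(),'mean',xs.mean().round(2),'rows',ys.min(),ys.max(),'tip x',P[:,0].max().round(1),'y',P[:,1].mean().round(2))
E
python3 - <<'E'
from h import *
c=dict(np.load('w11.npz'));s=sense();pin(c,s)
E
```

```text
pin cols 253 263 mean 257.82 rows 147 155 tip x 33.7 y -1.48
```

```bash
cat >> h.py <<'E'
def rel(c,s,zb):
    w=world(c);T=s['tcp_pos'];R=s['ee_rot'];ok=np.zeros(w.shape[:2],bool);ok[100:256,200:316]=True
    def fit(z,tol,name,r0):
        m=(ok&(np.abs(w[...,2]-z)<tol)).astype(np.uint8)
        m=cv2.morphologyEx(m,cv2.MORPH_OPEN,np.ones((2,2)))
        P=[]
        for u in range(200,316):
            v=np.nonzero(m[:,u])[0]
            if len(v): P.append([u,v[0]-.5])   # front edge: first row from top
        P=np.array(P,float);D=(plane(c,P,z)-T)@R*1000
        D=D[np.abs(D[:,1])<.7*r0]
        from scipy.optimize import least_squares
        q=least_squares(lambda p:np.hypot(D[:,0]-p[0],D[:,1]-p[1])-r0,[0,0],loss='soft_l1').x
        print(name,len(D),'centre tool xy',q.round(2),'rms',np.std(np.hypot(*(D[:,:2]-q).T)).round(2),'front x',D[:,0].max().round(1));return q
    a=fit(zb+.097,.003,'rim',27.5);b=fit(.1455,.002,'ceramic',23.5);b2=fit(.123,.002,'head',25);g=fit(zb+.034,.003,'skirt top',32)
E
python3 - <<'E'
from h import *
c=dict(np.load('w11.npz'));s=sense();rel(c,s,s['tcp_pos'][2]-.0624)
E
```

```text
rim 90 centre tool xy [ 0.71 -1.42] rms 0.25 front x 28.2
ceramic 31 centre tool xy [-0.11 -1.69] rms 0.42 front x 23.2
head 36 centre tool xy [ 1.26 -0.93] rms 0.24 front x 26.1
skirt top 71 centre tool xy [-0.03 -1.14] rms 0.25 front x 32.5
```

Request:
play_rows(
  steps=[
    {"ax": 0, "ay": 0, "az": 0, "dx": 0.8, "dy": -0.6, "dz": 10, "claw": 44},
    {"ax": 0, "ay": 0, "az": 0, "dx": 0, "dy": 0, "dz": 20, "claw": 44},
    {"ax": 0, "ay": 0, "az": 0, "dx": 0, "dy": 0, "dz": 9, "claw": 44},
    {"ax": 0, "ay": 0, "az": 0, "dx": 0, "dy": 0, "dz": 0, "claw": 44},
    {"ax": 0, "ay": 0, "az": 0, "dx": 0, "dy": 0, "dz": 0, "claw": 44},
    {"ax": 0, "ay": 0, "az": 0, "dx": 0, "dy": 0, "dz": 0, "claw": 44},
    {"ax": 0, "ay": 0, "az": 0, "dx": 0, "dy": 0, "dz": 0, "claw": 44},
  ],
)

```text
time_s: 26.1
tcp_pos: [0.5847, -0.0559, 0.219]
ee_rot: [[0.992, -0.122, 0.002], [-0.122, -0.992, 0.0], [0.002, -0.0, -1.0]]
wrist_force: [0.0, -0.1, -2.0]
gripper_width: 0.591
gripper_force: 30.0
```

```bash
python3 - <<'E'
from h import *
for i in range(3):
    c=cap('wrist');s=state()
    if i: zb=s['tcp_pos'][2]-.0624;rel(c,s,zb);mark(c,s,zb);pin(c,s)
off(s,[.5838,-.0562,.2124])
np.savez('w12.npz',**{k:np.array(v) for k,v in c.items()})
E
```

```text
t 26.15 tcp [ 0.5846 -0.0559  0.2188] x [ 0.9925 -0.1225  0.0014] z [ 1.4e-03  2.0e-04 -1.0e+00] yawy -97.03 q [ 10.3  19.1  -6.7   0.  -64.2  72.6] w 0.5899 F [-0.9  0.2 -2.6] gf 30.0
t 26.2 tcp [ 0.5845 -0.0559  0.2187] x [ 0.9925 -0.1224  0.0012] z [ 1.2e-03  1.0e-04 -1.0e+00] yawy -97.03 q [ 10.3  19.1  -6.7   0.  -64.2  72.6] w 0.5898 F [ 0.   0.5 -2.1] gf 30.0
rim 89 centre tool xy [ 0.85 -1.42] rms 0.18 front x 28.7Traceback (most recent call last):
  File "<stdin>", line 4, in <module>
  File "h.py", line 68, in rel
    a=fit(zb+.097,.003,'rim',27.5);b=fit(.1455,.002,'ceramic',23.5);b2=fit(.123,.002,'head',25);g=fit(zb+.034,.003,'skirt top',32)
                                     ~~~^^^^^^^^^^^^^^^^^^^^^^^^^^^
  File "h.py", line 63, in fit
    P=np.array(P,float);D=(plane(c,P,z)-T)@R*1000
                           ~~~~~^^^^^^^
  File "h.py", line 14, in plane
    uv=np.atleast_2d(uv);d=np.c_[(uv[:,0]-c['cx'])/c['fx'],(uv[:,1]-c['cy'])/c['fy'],np.ones(len(uv))]@np.array(c['rotation']).T
                                  ~~^^^^^
IndexError: index 0 is out of bounds for axis 1 with size 0
```

```bash
sed -i "s/        P=np.array(P,float);D=/        if not P: print(name,'none');return\n        P=np.array(P,float);D=/" h.py; python3 - <<'E'
from h import *
for i in range(2):
    c=cap('wrist');s=state()
    zb=s['tcp_pos'][2]-.0624;rel(c,s,zb);mark(c,s,zb);pin(c,s,rows=(120,170))
off(s,[.5838,-.0562,.2124])
z=world(c)[...,2]*1000;print(z[142:182:2,244:276:2].round().astype(int))
E
```

```text
t 26.25 tcp [ 0.5844 -0.0559  0.2185] x [ 9.925e-01 -1.225e-01  8.000e-04] z [ 8.e-04  1.e-04 -1.e+00] yawy -97.04 q [ 10.3  19.1  -6.7   0.  -64.2  72.6] w 0.5872 F [ 0.4 -0.2 -3.3] gf 30.0
rim 89 centre tool xy [ 0.82 -1.34] rms 0.19 front x 28.7
ceramic none
head 17 centre tool xy [-0.39  1.46] rms 0.18 front x 24.4
skirt top 70 centre tool xy [ 0.19 -0.91] rms 0.25 front x 32.6
mark px 259.3 175.3 51 h 0.012 tool xy [28.8 -0.5] ang from tool x cw -1.0
mark px 259.3 175.3 51 h 0.018 tool xy [30.4 -0.5] ang from tool x cw -1.0
mark px 259.3 175.3 51 h 0.025 tool xy [32.3 -0.6] ang from tool x cw -1.0
pin cols 257 262 mean 259.5 rows 157 163 tip x 31.8 y -0.04
t 26.3 tcp [ 0.5844 -0.0559  0.2184] x [ 9.925e-01 -1.225e-01  6.000e-04] z [ 6.e-04  1.e-04 -1.e+00] yawy -97.03 q [ 10.3  19.1  -6.7   0.  -64.2  72.6] w 0.5895 F [ 0.2  0.2 -3.4] gf 30.0
rim 89 centre tool xy [ 0.83 -1.32] rms 0.18 front x 28.7
ceramic none
head 18 centre tool xy [-0.16  1.33] rms 0.29 front x 25.3
skirt top 70 centre tool xy [ 0.22 -1.03] rms 0.27 front x 32.6
mark px 259.3 175.3 51 h 0.012 tool xy [28.8 -
[... 911 characters left out ...]
 119  55  55  55  54  54  54]
 [ 57  57  57 101 104 107 108 119 119 119 107 105 103  58  56  57]
 [ 58 102 107 109 112 115 116 120 119 119 115 114 112 109 105  57]
 [107 111 115 118 120 122 123 123 123 124 123 121 120 117 112 108]
 [114 119 122 158 123 123 124 123 122 123 122 123 123 123 122 117]
 [159 161 163 163 123 123 123 131 133 131 123 156 163 160 159 123]
 [164 163 163 163 158 171 174 174 173 171 134 160 168 166 165 162]
 [171 174 174 176 177 177 178 179 179 179 176 176 173 172 171 169]
 [178 177 179 181 181 182 183 185 183 183 181 180 178 178 176 174]
 [181 183 184 186 187 188 187 187 189 188 186 185 186 183 181 180]
 [187 188 189 190 190 191 191 192 191 190 191 190 189 189 187 185]]
```

Request:
play_rows(
  steps=[
    {"ax": 0, "ay": 0, "az": 0, "dx": -0.4, "dy": 0.5, "dz": 0, "claw": 44},
    {"ax": 0, "ay": 0, "az": 0, "dx": 0, "dy": 0, "dz": 8, "claw": 44},
    {"ax": 0, "ay": 0, "az": 0, "dx": 0, "dy": 0, "dz": 8, "claw": 44},
    {"ax": 0, "ay": 0, "az": 0, "dx": 0, "dy": 0, "dz": 7, "claw": 44},
    {"ax": 0, "ay": 0, "az": 0, "dx": 0, "dy": 0, "dz": 5, "claw": 44},
    {"ax": 0, "ay": 0, "az": 0, "dx": 0, "dy": 0, "dz": 0, "claw": 44},
    {"ax": 0, "ay": 0, "az": 0, "dx": 0, "dy": 0, "dz": 0, "claw": 44},
    {"ax": 0, "ay": 0, "az": 0, "dx": 0, "dy": 0, "dz": 0, "claw": 44},
  ],
)

```text
time_s: 27.1
tcp_pos: [0.5841, -0.0564, 0.1904]
ee_rot: [[0.992, -0.122, 0.001], [-0.122, -0.992, -0.0], [0.001, -0.0, -1.0]]
wrist_force: [-0.1, 0.2, -2.4]
gripper_width: 0.592
gripper_force: 30.0
```

```bash
python3 - <<'E'
from h import *
c=cap('wrist');s=state();zb=s['tcp_pos'][2]-.0624;print('edge',zb);rel(c,s,zb);mark(c,s,zb);pin(c,s,rows=(120,185));off(s,[.5838,-.0562,.1689])
z=world(c)[...,2]*1000;print(z[158:188:2,244:276:2].round().astype(int))
E
```

```text
t 27.15 tcp [ 0.5841 -0.0564  0.1905] x [ 9.925e-01 -1.224e-01  9.000e-04] z [ 9.e-04  1.e-04 -1.e+00] yawy -97.03 q [ 10.3  20.4  -9.    0.  -60.5  72.7] w 0.5864 F [-0.8 -0.  -3.2] gf 30.0
edge 0.12809194839255716
rim 89 centre tool xy [ 0.8  -1.25] rms 0.22 front x 28.7
ceramic 37 centre tool xy [ 6.73 -1.49] rms 1.47 front x 31.5
head none
skirt top 70 centre tool xy [ 0.13 -0.96] rms 0.27 front x 32.6
mark px 259.3 175.2 51 h 0.012 tool xy [28.8 -0.4] ang from tool x cw -0.9
mark px 259.3 175.2 51 h 0.018 tool xy [30.4 -0.5] ang from tool x cw -0.9
mark px 259.3 175.2 51 h 0.025 tool xy [32.3 -0.5] ang from tool x cw -0.9
pin cols 257 262 mean 259.55 rows 163 171 tip x 32.8 y -0.12
tool offset mm [-0.3 -0.1 21.6]
[[ -2  -1   0  -1   0   1   0  -1  -1   0   1   1   0   0  -1   1]
 [ 45  46  45  46  46  46  47  46  46  45  45  46  45  45  46  46]
 [ 50  51  51  52  51  50  49  51  52  49  51  51  51  51  49  50]
 [ 54  52  51  54  52  52  53 118 118 118  53  52  53  52  52  53]
 [ 55  54  55  55  54  54  55 119 119 118  55  56  56  55  55  54]
 [ 56  56  55 129 102 103 103 121 120 117 104 101  57  57  57  56]
 [132 134 134 135 109 110 110 120 121 119 110 129 134 133 130  58]
 [134 135 339 135 130 142 146 146 145 143 116 133 140 138 137 134]
 [143 145 146 147 149 148 151 150 151 150 147 146 145 144 143 140]
 [148 150 150 153 153 153 157 156 155 155 152 152 151 149 148 146]
 [155 154 158 156 158 158 159 160 160 161 159 157 156 155 153 151]
 [159 160 161 160 162 163 163 163 163 161 162 162 161 159 158 157]
 [164 164 164 164 166 166 165 167 164 165 166 165 164 164 162 162]
 [166 165 165 166 166 168 166 166 167 166 167 166 167 166 164 165]
 [167 166 167 167 166 167 167 167 168 167 167 167 167 168 167 167]]
```

Request:
play_rows(
  steps=[
    {"ax": 0, "ay": 0, "az": 1.3, "dx": -0.2, "dy": 0.2, "dz": 0, "claw": 44},
    {"ax": 0, "ay": 0, "az": 0, "dx": 0, "dy": 0, "dz": 3, "claw": 44},
    {"ax": 0, "ay": 0, "az": 0, "dx": 0, "dy": 0, "dz": 3, "claw": 44},
    {"ax": 0, "ay": 0, "az": 0, "dx": 0, "dy": 0, "dz": 3, "claw": 44},
    {"ax": 0, "ay": 0, "az": 0, "dx": 0, "dy": 0, "dz": 3, "claw": 44},
    {"ax": 0, "ay": 0, "az": 0, "dx": 0, "dy": 0, "dz": 0, "claw": 44},
    {"ax": 0, "ay": 0, "az": 0, "dx": 0, "dy": 0, "dz": 0, "claw": 44},
    {"ax": 0, "ay": 0, "az": 0, "dx": 0, "dy": 0, "dz": 0, "claw": 44},
  ],
)

```text
time_s: 27.95
tcp_pos: [0.5836, -0.0566, 0.1782]
ee_rot: [[0.989, -0.145, 0.0], [-0.145, -0.989, -0.0], [0.0, -0.0, -1.0]]
wrist_force: [0.2, -0.2, -2.2]
gripper_width: 0.592
gripper_force: 30.0
```

```bash
python3 - <<'E'
from h import *
c=cap('wrist');s=state();zb=s['tcp_pos'][2]-.0624;print('edge',zb,s['moment'].round(2));off(s,[.5838,-.0562,.1689])
z=world(c)[...,2]*1000;print(z[162:184,246:272].round().astype(int))
E
```

```text
t 28.0 tcp [ 0.5836 -0.0566  0.1782] x [ 9.894e-01 -1.450e-01  2.000e-04] z [ 2.e-04  0.e+00 -1.e+00] yawy -98.34 q [ 10.3  21.  -10.    0.  -59.   71.4] w 0.5862 F [ 1.  -0.4 -2.3] gf 30.0
edge 0.11576908284409886 [-0.03 -0.01  0.03]
tool offset mm [ 0.1 -0.4  9.3]
[[ 45  46  44  45  46  46  45  46  46  46  45  47  44  46  45  46  46  46
   46  45  47  45  46  46  46  46]
 [ 48  48  48  46  50  47  49  47  49  49  49  49  48  48  49  48  48  48
   49  47  48  48  49  48  49  49]
 [ 51  50  51  50  50  49  50  50  49  50  50  50  50  50  51  50  50  50
   50  49  50  50  51  50  50  52]
 [ 51  51  52  51  51  50  51  51  52  52  51  53  51  51  52  51  51  50
   51  50  53  51  51  52  52  52]
 [ 51  53  52  52  51  52  53  52  53  52  53 116 115 115 116  53  53  53
   52  53  52  53  51  51  52  53]
 [ 54  54  54  53  54  53  53  54  54 118 118 118 118 119 118 119  53  52
   54  53  54  53  53  53  54  54]
 [ 56  54  54 116 116 117  55  54  54 117 119 119 119 119 119 119  54  54
   55  54  54 115  54  54  54  55]
 [118 118 119 120 119 121  55  57  56 117 119 119 120 120 119 119  55 
[... 865 characters left out ...]
46 145 143
  143 143 142 142 142 141 140 140]
 [143 143 143 145 146 146 146 145 146 147 147 148 148 148 147 148 147 145
  146 145 144 144 145 142 143 142]
 [146 147 146 148 148 148 148 147 148 149 149 148 148 148 149 149 148 149
  148 147 147 146 147 146 145 144]
 [148 149 149 149 149 150 150 150 149 149 149 151 150 150 151 151 151 150
  150 150 150 148 149 148 149 147]
 [150 150 151 151 151 152 151 152 153 151 151 152 153 151 151 151 152 152
  152 151 151 152 150 149 150 149]
 [150 152 154 153 152 153 153 153 154 154 153 153 153 152 153 154 152 154
  153 153 152 152 153 150 151 151]
 [154 152 154 153 153 152 154 154 153 154 154 154 153 154 153 153 154 154
  154 153 154 153 154 153 152 152]]
```

The pin (cols 255–261) is centred in the slot mouth (cols 252–265), and no contact force shows. I'll press down.

Request:
play_rows(
  steps=[
    {"ax": 0, "ay": 0, "az": 0, "dx": 0, "dy": 0, "dz": 2, "claw": 44},
    {"ax": 0, "ay": 0, "az": 0, "dx": 0, "dy": 0, "dz": 2, "claw": 44},
    {"ax": 0, "ay": 0, "az": 0, "dx": 0, "dy": 0, "dz": 2, "claw": 44},
    {"ax": 0, "ay": 0, "az": 0, "dx": 0, "dy": 0, "dz": 2, "claw": 44},
    {"ax": 0, "ay": 0, "az": 0, "dx": 0, "dy": 0, "dz": 1, "claw": 44},
    {"ax": 0, "ay": 0, "az": 0, "dx": 0, "dy": 0, "dz": 0, "claw": 44},
    {"ax": 0, "ay": 0, "az": 0, "dx": 0, "dy": 0, "dz": 0, "claw": 44},
    {"ax": 0, "ay": 0, "az": 0, "dx": 0, "dy": 0, "dz": 0, "claw": 44},
  ],
)

```text
time_s: 28.8
tcp_pos: [0.584, -0.0566, 0.1709]
ee_rot: [[0.99, -0.144, 0.002], [-0.144, -0.99, -0.0], [0.002, 0.0, -1.0]]
wrist_force: [-3.3, 0.7, 7.8]
gripper_width: 0.588
gripper_force: 30.0
```

```bash
python3 - <<'E'
from h import *
c=cap('wrist');s=state();zb=s['tcp_pos'][2]-.0624;print('edge below station',133.5-zb*1000,s['moment'].round(2));rel(c,s,zb);mark(c,s,zb)
E
```

```text
t 28.85 tcp [ 0.584  -0.0566  0.171 ] x [ 0.9895 -0.1444  0.002 ] z [ 2.e-03 -3.e-04 -1.e+00] yawy -98.3 q [ 10.3  21.4 -10.6   0.  -57.9  71.4] w 0.5879 F [-3.1  1.   8.5] gf 30.0
edge below station 24.945962875710492 [ 0.55  1.02 -0.04]
rim 89 centre tool xy [ 0.72 -1.35] rms 0.22 front x 28.2
ceramic 53 centre tool xy [ 8.49 -1.06] rms 0.55 front x 31.4
head 2 centre tool xy [ 1.32 16.98] rms 0.0 front x 26.3
skirt top 71 centre tool xy [-0.04 -0.99] rms 0.3 front x 32.5
mark px 259.3 175.3 52 h 0.012 tool xy [28.7 -0.5] ang from tool x cw -1.0
mark px 259.3 175.3 52 h 0.018 tool xy [30.3 -0.5] ang from tool x cw -1.0
mark px 259.3 175.3 52 h 0.025 tool xy [32.2 -0.6] ang from tool x cw -1.0
```

Request:
play_rows(
  steps=[
    {"ax": 0, "ay": 0, "az": 0, "dx": 0, "dy": 0, "dz": 1.5, "claw": 44},
    {"ax": 0, "ay": 0, "az": 0, "dx": 0, "dy": 0, "dz": 1.3, "claw": 44},
    {"ax": 0, "ay": 0, "az": 0, "dx": 0, "dy": 0, "dz": 0, "claw": 44},
    {"ax": 0, "ay": 0, "az": 0, "dx": 0, "dy": 0, "dz": 0, "claw": 44},
    {"ax": 0, "ay": 0, "az": 0, "dx": 0, "dy": 0, "dz": 0, "claw": 44},
  ],
)

```text
time_s: 29.35
tcp_pos: [0.584, -0.0566, 0.1687]
ee_rot: [[0.99, -0.144, 0.002], [-0.144, -0.99, -0.0], [0.002, 0.0, -1.0]]
wrist_force: [-3.9, 1.7, 10.0]
gripper_width: 0.586
gripper_force: 30.0
```

```bash
python3 - <<'E'
from h import *
for i in range(3):
    c=cap('wrist');s=state()
zb=s['tcp_pos'][2]-.0624;print('edge below station',133.5-zb*1000,s['moment'].round(2))
E
```

```text
t 29.4 tcp [ 0.584  -0.0566  0.1687] x [ 0.9895 -0.1443  0.0022] z [ 2.1e-03 -5.0e-04 -1.0e+00] yawy -98.3 q [ 10.3  21.5 -10.8   0.1 -57.6  71.4] w 0.5859 F [-3.6  0.8  9.4] gf 30.0
t 29.45 tcp [ 0.584  -0.0566  0.1687] x [ 0.9895 -0.1442  0.0023] z [ 2.2e-03 -5.0e-04 -1.0e+00] yawy -98.29 q [ 10.3  21.5 -10.8   0.1 -57.6  71.4] w 0.5875 F [-4.4  2.  10.2] gf 30.0
t 29.5 tcp [ 0.584  -0.0566  0.1687] x [ 0.9895 -0.1442  0.0023] z [ 2.2e-03 -5.0e-04 -1.0e+00] yawy -98.29 q [ 10.3  21.5 -10.8   0.1 -57.6  71.4] w 0.5892 F [-3.9  1.4  9.8] gf 30.0
edge below station 27.190257331254244 [ 0.61  1.3  -0.03]
```

```bash
python3 - <<'E'
from h import *
def rimz(c):
    w=world(c);z=w[...,2];out=[]
    for u in range(240,280,2):
        col=z[120:254,u];out.append(np.percentile(col[np.abs(col-.205)<.012] if c is not None else 0,95))
    return np.median(out)
c=cap('wrist');s=sense();w=world(c);T=s['tcp_pos']
D=(w-T)@s['ee_rot']*1000
def st(c,T,R):
    w=world(c);D=(w-T)@R*1000;m=(np.abs(D[...,1])<15)&(D[...,0]>15)&(D[...,0]<31)
    r=-D[...,2]
    a=r[m&(np.hypot(D[...,0]-.7,D[...,1]+1.3)>24.5)&(np.hypot(D[...,0]-.7,D[...,1]+1.3)<27)&(r>20)&(r<45)];
    b=r[(np.abs(D[...,1])<15)&(np.hypot(D[...,0],D[...,1]+1)>28.5)&(np.hypot(D[...,0],D[...,1]+1)<31.5)&(r<-15)&(r>-40)]
    print('rim above tcp',len(a),np.median(a).round(2),'skirt top',len(b),np.median(b).round(2))
st(c,T,s['ee_rot'])
c=dict(np.load('w12.npz')) if __import__('os').path.exists('w12.npz') else dict(np.load('w11.npz'))
R=np.array([[.9923,-.1239,-.0006],[-.1239,-.9923,0],[-.0006,0,-1.]]);R=np.c_[R[:,0],[-.1239,-.9923,0],[-.0006,0,-1]]
st(c,np.array([.5826,-.0575,.2571]),R)
E
```

```text
rim above tcp 954 32.14 skirt top 368 -24.15
rim above tcp 963 31.99 skirt top 392 -24.75
```

Request:
play_rows(
  steps=[
    {"ax": 0, "ay": 0, "az": 0, "dx": 0, "dy": 0, "dz": 0.6, "claw": 44},
    {"ax": 0, "ay": 0, "az": 0, "dx": 0, "dy": 0, "dz": 0, "claw": 44},
    {"ax": 0, "ay": 0, "az": 3, "dx": 0, "dy": 0, "dz": 0, "claw": 44},
    {"ax": 0, "ay": 0, "az": 4, "dx": 0, "dy": 0, "dz": 0, "claw": 44},
    {"ax": 0, "ay": 0, "az": 4, "dx": 0, "dy": 0, "dz": 0, "claw": 44},
    {"ax": 0, "ay": 0, "az": 4, "dx": 0, "dy": 0, "dz": 0, "claw": 44},
    {"ax": 0, "ay": 0, "az": 3, "dx": 0, "dy": 0, "dz": 0, "claw": 44},
    {"ax": 0, "ay": 0, "az": 2, "dx": 0, "dy": 0, "dz": 0, "claw": 44},
    {"ax": 0, "ay": 0, "az": 0, "dx": 0, "dy": 0, "dz": 0, "claw": 44},
    {"ax": 0, "ay": 0, "az": 0, "dx": 0, "dy": 0, "dz": 0, "claw": 44},
  ],
)

```text
time_s: 30.55
tcp_pos: [0.5856, -0.057, 0.1688]
ee_rot: [[0.881, -0.473, 0.006], [-0.473, -0.881, -0.001], [0.006, -0.002, -1.0]]
wrist_force: [-1.3, 0.0, 9.6]
gripper_width: 0.591
gripper_force: 30.0
```

```bash
python3 - <<'E'
from h import *
c=cap('wrist');s=state();zb=s['tcp_pos'][2]-.0624;print('edge below station',133.5-zb*1000,s['moment'].round(2));mark(c,s,zb);off(s,[.584,-.0566,.1687])
E
```

```text
t 30.6 tcp [ 0.5856 -0.057   0.1689] x [ 0.8808 -0.4735  0.006 ] z [ 0.0061 -0.0013 -1.    ] yawy -118.26 q [ 10.3  21.5 -10.7   0.2 -57.4  51.4] w 0.5896 F [-0.5  0.1  9.9] gf 30.0
edge below station 27.033386459493187 [-0.04  0.53  0.04]
mark px 259.3 175.3 53 h 0.012 tool xy [28.1 -0.6] ang from tool x cw -1.2
mark px 259.3 175.3 53 h 0.018 tool xy [29.7 -0.6] ang from tool x cw -1.2
mark px 259.3 175.3 53 h 0.025 tool xy [31.6 -0.7] ang from tool x cw -1.2
tool offset mm [-1.6  0.4  0.2]
```

Request:
play_rows(
  steps=[
    {"ax": 0, "ay": 0, "az": 3, "dx": 0, "dy": 0, "dz": 0, "claw": 44},
    {"ax": 0, "ay": 0, "az": 4.5, "dx": 0, "dy": 0, "dz": 0, "claw": 44},
    {"ax": 0, "ay": 0, "az": 4.5, "dx": 0, "dy": 0, "dz": 0, "claw": 44},
    {"ax": 0, "ay": 0, "az": 4.5, "dx": 0, "dy": 0, "dz": 0, "claw": 44},
    {"ax": 0, "ay": 0, "az": 4.5, "dx": 0, "dy": 0, "dz": 0, "claw": 44},
    {"ax": 0, "ay": 0, "az": 4.5, "dx": 0, "dy": 0, "dz": 0, "claw": 44},
    {"ax": 0, "ay": 0, "az": 4.5, "dx": 0, "dy": 0, "dz": 0, "claw": 44},
    {"ax": 0, "ay": 0, "az": 4.5, "dx": 0, "dy": 0, "dz": 0, "claw": 44},
    {"ax": 0, "ay": 0, "az": 4.5, "dx": 0, "dy": 0, "dz": 0, "claw": 44},
    {"ax": 0, "ay": 0, "az": 4, "dx": 0, "dy": 0, "dz": 0, "claw": 44},
    {"ax": 0, "ay": 0, "az": 3, "dx": 0, "dy": 0, "dz": 0, "claw": 44},
    {"ax": 0, "ay": 0, "az": 0, "dx": 0, "dy": 0, "dz": 0, "claw": 44},
    {"ax": 0, "ay": 0, "az": 0, "dx": 0, "dy": 0, "dz": 0, "claw": 44},
  ],
)

```text
time_s: 31.9
tcp_pos: [0.5855, -0.0574, 0.1689]
ee_rot: [[0.271, -0.963, 0.006], [-0.963, -0.271, -0.002], [0.003, -0.005, -1.0]]
wrist_force: [-0.7, -1.9, 10.4]
gripper_width: 0.587
gripper_force: 30.0
```

```bash
python3 - <<'E'
from h import *
c=cap('wrist');s=state();zb=s['tcp_pos'][2]-.0624;print('edge below station',133.5-zb*1000,s['moment'].round(2));mark(c,s,zb);off(s,[.584,-.0566,.1687])
E
```

```text
t 31.95 tcp [ 0.5855 -0.0574  0.1689] x [ 0.271  -0.9626  0.0034] z [ 0.0058 -0.0019 -1.    ] yawy -164.27 q [ 10.2  21.5 -10.7   0.2 -57.4   5.4] w 0.5902 F [-0.2 -1.3 10. ] gf 30.0
edge below station 27.016845948431353 [-0.39  0.49 -0.07]
mark px 259.6 175.3 53 h 0.012 tool xy [26.9 -0.1] ang from tool x cw -0.2
mark px 259.6 175.3 53 h 0.018 tool xy [28.5 -0.1] ang from tool x cw -0.2
mark px 259.6 175.3 53 h 0.025 tool xy [30.4 -0.2] ang from tool x cw -0.3
tool offset mm [-1.2  1.3  0.2]
```

Request:
play_rows(
  steps=[
    {"ax": 0, "ay": 0, "az": 3, "dx": 0, "dy": 0, "dz": 0, "claw": 44},
    {"ax": 0, "ay": 0, "az": 3, "dx": 0, "dy": 0, "dz": 0, "claw": 44},
    {"ax": 0, "ay": 0, "az": 3, "dx": 0, "dy": 0, "dz": 0, "claw": 44},
    {"ax": 0, "ay": 0, "az": 2, "dx": 0, "dy": 0, "dz": 0, "claw": 44},
    {"ax": 0, "ay": 0, "az": 2, "dx": 0, "dy": 0, "dz": 0, "claw": 44},
    {"ax": 0, "ay": 0, "az": 0, "dx": 0, "dy": 0, "dz": 0, "claw": 44},
    {"ax": 0, "ay": 0, "az": 0, "dx": 0, "dy": 0, "dz": 0, "claw": 44},
  ],
)

```text
time_s: 32.65
tcp_pos: [0.5854, -0.0574, 0.1688]
ee_rot: [[0.048, -0.999, 0.006], [-0.999, -0.048, -0.002], [0.002, -0.005, -1.0]]
wrist_force: [-1.3, -1.3, 10.3]
gripper_width: 0.591
gripper_force: 30.0
```

```bash
python3 - <<'E'
from h import *
c=cap('wrist');s=state();zb=s['tcp_pos'][2]-.0624;print('edge below station',133.5-zb*1000,s['moment'].round(2));mark(c,s,zb)
E
```

```text
t 32.7 tcp [ 0.5854 -0.0575  0.1688] x [ 0.0477 -0.9989  0.0022] z [ 0.0055 -0.002  -1.    ] yawy -177.27 q [ 10.2  21.5 -10.7   0.2 -57.4  -7.6] w 0.5902 F [-1.3 -1.   9.8] gf 30.0
edge below station 27.051755001710177 [-0.44  0.52  0.04]
mark px 259.5 175.3 53 h 0.012 tool xy [26.7  0.1] ang from tool x cw 0.1
mark px 259.5 175.3 53 h 0.018 tool xy [28.3  0. ] ang from tool x cw 0.1
mark px 259.5 175.3 53 h 0.025 tool xy [30.2 -0. ] ang from tool x cw -0.0
```

Request:
play_rows(
  steps=[
    {"ax": 0, "ay": 0, "az": 1, "dx": 0, "dy": 0, "dz": 0, "claw": 44},
    {"ax": 0, "ay": 0, "az": 1, "dx": 0, "dy": 0, "dz": 0, "claw": 44},
    {"ax": 0, "ay": 0, "az": 0, "dx": 0, "dy": 0, "dz": 0, "claw": 44},
    {"ax": 0, "ay": 0, "az": 0, "dx": 0, "dy": 0, "dz": 0, "claw": 44},
  ],
)

```text
time_s: 33.1
tcp_pos: [0.5854, -0.0574, 0.1689]
ee_rot: [[0.013, -1.0, 0.006], [-1.0, -0.013, -0.002], [0.002, -0.006, -1.0]]
wrist_force: [-0.8, -1.9, 10.3]
gripper_width: 0.587
gripper_force: 30.0
```

```bash
python3 - <<'E'
from h import *
c=cap('wrist');s=state();print(s['moment'].round(2));mark(c,s,s['tcp_pos'][2]-.0624)
E
```

```text
t 33.15 tcp [ 0.5854 -0.0575  0.1688] x [ 0.0131 -0.9999  0.0021] z [ 0.0055 -0.0021 -1.    ] yawy -179.25 q [ 10.2  21.5 -10.7   0.2 -57.4  -9.6] w 0.592 F [-1.1 -2.1  8.6] gf 30.0
[-0.43  0.55  0.02]
mark px 259.5 175.3 53 h 0.012 tool xy [26.6  0.1] ang from tool x cw 0.2
mark px 259.5 175.3 53 h 0.018 tool xy [28.2  0.1] ang from tool x cw 0.1
mark px 259.5 175.3 53 h 0.025 tool xy [30.1  0. ] ang from tool x cw 0.1
```

Request:
play_rows(
  steps=[
    {"ax": 0, "ay": 0, "az": 1, "dx": 0, "dy": 0, "dz": 0, "claw": 44},
    {"ax": 0, "ay": 0, "az": 1, "dx": 0, "dy": 0, "dz": 0, "claw": 44},
    {"ax": 0, "ay": 0, "az": 0, "dx": 0, "dy": 0, "dz": 0, "claw": 44},
    {"ax": 0, "ay": 0, "az": 0, "dx": 0, "dy": 0, "dz": 0, "claw": 44},
  ],
)

```text
time_s: 33.55
tcp_pos: [0.5855, -0.0577, 0.1689]
ee_rot: [[-0.021, -1.0, 0.005], [-1.0, 0.021, -0.003], [0.003, -0.006, -1.0]]
wrist_force: [-1.0, -2.0, 9.8]
gripper_width: 0.589
gripper_force: 30.0
```

```bash
python3 - <<'E'
from h import *
c=cap('wrist');s=state();print(s['moment'].round(2));mark(c,s,s['tcp_pos'][2]-.0624)
E
```

```text
t 33.6 tcp [ 0.5855 -0.0577  0.1689] x [-0.0212 -0.9998  0.0025] z [ 0.0055 -0.0027 -1.    ] yawy 178.79 q [ 10.2  21.5 -10.7   0.2 -57.4 -11.6] w 0.5896 F [-0.9 -2.9  9.2] gf 30.0
[-0.75  0.48  0.13]
mark px 259.4 175.3 52 h 0.012 tool xy [26.6  0.1] ang from tool x cw 0.2
mark px 259.4 175.3 52 h 0.018 tool xy [28.2  0.1] ang from tool x cw 0.2
mark px 259.4 175.3 52 h 0.025 tool xy [30.1  0.1] ang from tool x cw 0.1
```

Request:
play_rows(
  steps=[
    {"ax": 0, "ay": 0, "az": 1, "dx": 0, "dy": 0, "dz": 0, "claw": 44},
    {"ax": 0, "ay": 0, "az": 0.5, "dx": 0, "dy": 0, "dz": 0, "claw": 44},
    {"ax": 0, "ay": 0, "az": 0, "dx": 0, "dy": 0, "dz": 0, "claw": 44},
    {"ax": 0, "ay": 0, "az": 0, "dx": 0, "dy": 0, "dz": 0, "claw": 44},
  ],
)

```text
time_s: 34.0
tcp_pos: [0.5854, -0.0581, 0.1689]
ee_rot: [[-0.046, -0.999, 0.005], [-0.999, 0.046, -0.004], [0.003, -0.005, -1.0]]
wrist_force: [-0.7, -3.5, 9.3]
gripper_width: 0.593
gripper_force: 30.0
```

```bash
python3 - <<'E'
from h import *
c=cap('wrist');s=state();print(s['moment'].round(2));mark(c,s,s['tcp_pos'][2]-.0624)
E
```

```text
t 34.05 tcp [ 0.5854 -0.0581  0.1689] x [-0.0459 -0.9989  0.0032] z [ 0.0053 -0.0035 -1.    ] yawy 177.37 q [ 10.2  21.6 -10.7   0.3 -57.4 -13. ] w 0.5907 F [-1.2 -3.3  9. ] gf 30.0
[-1.08  0.44  0.55]
mark px 259.2 175.2 51 h 0.012 tool xy [26.7  0. ] ang from tool x cw 0.1
mark px 259.2 175.2 51 h 0.018 tool xy [28.3  0. ] ang from tool x cw 0.0
mark px 259.2 175.2 51 h 0.025 tool xy [30.1 -0. ] ang from tool x cw -0.0
```

Request:
play_rows(
  steps=[
    {"ax": 0, "ay": 0, "az": -0.8, "dx": 0, "dy": 0, "dz": 0, "claw": 44},
    {"ax": 0, "ay": 0, "az": 0, "dx": 0, "dy": 0, "dz": -1, "claw": 44},
    {"ax": 0, "ay": 0, "az": 0, "dx": 0, "dy": 0, "dz": -1, "claw": 44},
    {"ax": 0, "ay": 0, "az": 0, "dx": 0, "dy": 0, "dz": -1, "claw": 44},
    {"ax": 0, "ay": 0, "az": 0, "dx": 0, "dy": 0, "dz": -1, "claw": 44},
    {"ax": 0, "ay": 0, "az": 0, "dx": 0, "dy": 0, "dz": 0, "claw": 44},
    {"ax": 0, "ay": 0, "az": 0, "dx": 0, "dy": 0, "dz": 0, "claw": 44},
  ],
)

```text
time_s: 34.75
tcp_pos: [0.5854, -0.058, 0.1713]
ee_rot: [[-0.034, -0.999, 0.005], [-0.999, 0.034, -0.003], [0.002, -0.005, -1.0]]
wrist_force: [1.2, -5.6, 4.9]
gripper_width: 0.589
gripper_force: 30.0
```

```bash
python3 - <<'E'
from h import *
c=cap('wrist');s=state();print(133.5-(s['tcp_pos'][2]-.0624)*1000,s['moment'].round(2));mark(c,s,s['tcp_pos'][2]-.0624)
E
```

```text
t 34.8 tcp [ 0.5854 -0.058   0.1713] x [-0.0343 -0.9994  0.0025] z [ 0.0046 -0.0026 -1.    ] yawy 178.04 q [ 10.2  21.4 -10.5   0.2 -57.8 -12.3] w 0.5896 F [ 1.7 -5.3  4.2] gf 30.0
24.622748006421148 [-1.66 -0.54  0.17]
mark px 259.4 175.2 52 h 0.012 tool xy [26.7  0.1] ang from tool x cw 0.2
mark px 259.4 175.2 52 h 0.018 tool xy [28.3  0.1] ang from tool x cw 0.1
mark px 259.4 175.2 52 h 0.025 tool xy [30.2  0. ] ang from tool x cw 0.1
```

Request:
play_rows(
  steps=[
    {"ax": 0, "ay": 0, "az": 0, "dx": 0.7, "dy": 0, "dz": -0.8, "claw": 44},
    {"ax": 0, "ay": 0, "az": 0, "dx": 0.5, "dy": 0, "dz": -0.8, "claw": 44},
    {"ax": 0, "ay": 0, "az": 0, "dx": 0, "dy": 0, "dz": -0.6, "claw": 44},
    {"ax": 0, "ay": 0, "az": 0, "dx": 0, "dy": 0, "dz": 0, "claw": 44},
    {"ax": 0, "ay": 0, "az": 0, "dx": 0, "dy": 0, "dz": 0, "claw": 44},
    {"ax": 0, "ay": 0, "az": 0, "dx": 0, "dy": 0, "dz": 0, "claw": 44},
  ],
)

```text
time_s: 35.4
tcp_pos: [0.5854, -0.0581, 0.1727]
ee_rot: [[-0.035, -0.999, 0.004], [-0.999, 0.035, -0.001], [0.001, -0.004, -1.0]]
wrist_force: [3.8, -3.9, 1.8]
gripper_width: 0.586
gripper_force: 30.0
```

```bash
python3 - <<'E'
from h import *
c=cap('wrist');s=state();print(133.5-(s['tcp_pos'][2]-.0624)*1000,s['moment'].round(2));mark(c,s,s['tcp_pos'][2]-.0624);rel(c,s,s['tcp_pos'][2]-.0624)
E
```

```text
t 35.45 tcp [ 0.5854 -0.0581  0.1727] x [-3.470e-02 -9.994e-01  7.000e-04] z [ 4.4e-03 -8.0e-04 -1.0e+00] yawy 178.01 q [ 10.1  21.4 -10.4   0.1 -58.  -12.2] w 0.5926 F [ 4.9 -5.3  2.3] gf 30.0
23.21165979856744 [-1.28 -1.33  0.18]
mark px 259.2 175.2 51 h 0.012 tool xy [26.7  0. ] ang from tool x cw 0.0
mark px 259.2 175.2 51 h 0.018 tool xy [28.3 -0. ] ang from tool x cw -0.0
mark px 259.2 175.2 51 h 0.025 tool xy [30.2 -0. ] ang from tool x cw -0.1
rim 89 centre tool xy [-1.31 -0.6 ] rms 0.17 front x 26.5
ceramic 52 centre tool xy [ 6.91 -0.29] rms 0.65 front x 30.1
head none
skirt top 71 centre tool xy [-1.82 -0.37] rms 0.3 front x 31.1
```

Request:
play_rows(
  steps=[
    {"ax": 0, "ay": 0, "az": -0.7, "dx": 0.4, "dy": -0.6, "dz": -0.5, "claw": 44},
    {"ax": 0, "ay": 0, "az": -0.6, "dx": 0.4, "dy": -0.6, "dz": -0.5, "claw": 44},
    {"ax": 0, "ay": 0, "az": 0, "dx": 0, "dy": 0, "dz": 0, "claw": 44},
    {"ax": 0, "ay": 0, "az": 0, "dx": 0, "dy": 0, "dz": 0, "claw": 44},
    {"ax": 0, "ay": 0, "az": 0, "dx": 0, "dy": 0, "dz": 0, "claw": 44},
  ],
)

```text
time_s: 35.95
tcp_pos: [0.5853, -0.0582, 0.173]
ee_rot: [[-0.013, -1.0, 0.002], [-1.0, 0.013, 0.0], [-0.001, -0.002, -1.0]]
wrist_force: [3.8, 0.4, 2.4]
gripper_width: 0.592
gripper_force: 30.0
```

```bash
python3 - <<'E'
from h import *
c=cap('wrist');s=state();print(133.5-(s['tcp_pos'][2]-.0624)*1000,s['moment'].round(2));mark(c,s,s['tcp_pos'][2]-.0624)
E
```

```text
t 36.0 tcp [ 0.5853 -0.0582  0.1731] x [-1.270e-02 -9.999e-01 -5.000e-04] z [ 1.7e-03  5.0e-04 -1.0e+00] yawy 179.27 q [ 10.1  21.4 -10.2  -0.  -58.3 -10.8] w 0.588 F [ 4.1 -0.   1.8] gf 30.0
22.828191665893428 [-0.02 -1.39 -0.11]
mark px 259.3 175.2 52 h 0.012 tool xy [26.7  0. ] ang from tool x cw 0.1
mark px 259.3 175.2 52 h 0.018 tool xy [28.3  0. ] ang from tool x cw 0.0
mark px 259.3 175.2 52 h 0.025 tool xy [30.1 -0. ] ang from tool x cw -0.0
```

Request:
play_rows(
  steps=[
    {"ax": 0, "ay": 0, "az": -0.3, "dx": 0, "dy": -0.7, "dz": -0.8, "claw": 44},
    {"ax": 0, "ay": 0, "az": 0, "dx": 0, "dy": 0, "dz": -0.8, "claw": 44},
    {"ax": 0, "ay": 0, "az": 0, "dx": 0, "dy": 0, "dz": 0, "claw": 44},
    {"ax": 0, "ay": 0, "az": 0, "dx": 0, "dy": 0, "dz": 0, "claw": 44},
    {"ax": 0, "ay": 0, "az": 0, "dx": 0, "dy": 0, "dz": 0, "claw": 44},
  ],
)

```text
time_s: 36.5
tcp_pos: [0.5853, -0.0583, 0.1733]
ee_rot: [[-0.008, -1.0, -0.001], [-1.0, 0.008, 0.001], [-0.001, 0.001, -1.0]]
wrist_force: [5.0, 0.9, -4.5]
gripper_width: 0.587
gripper_force: 30.0
```

```bash
python3 - <<'E'
from h import *
c=cap('wrist');s=state();print(133.5-(s['tcp_pos'][2]-.0624)*1000,s['moment'].round(2));mark(c,s,s['tcp_pos'][2]-.0624)
E
```

```text
t 36.55 tcp [ 0.5853 -0.0583  0.1733] x [-8.1e-03 -1.0e+00 -8.0e-04] z [-7.e-04  8.e-04 -1.e+00] yawy 179.54 q [ 10.1  21.5 -10.   -0.1 -58.5 -10.5] w 0.5859 F [ 5.3 -0.3 -4.7] gf 30.0
22.61225979711169 [ 0.08 -1.99 -0.08]
mark px 259.3 175.2 51 h 0.012 tool xy [26.6 -0. ] ang from tool x cw -0.0
mark px 259.3 175.2 51 h 0.018 tool xy [28.2 -0. ] ang from tool x cw -0.1
mark px 259.3 175.2 51 h 0.025 tool xy [30.1 -0.1] ang from tool x cw -0.1
```

Request:
play_rows(
  steps=[
    {"ax": 0, "ay": 0, "az": 0, "dx": 0, "dy": -0.5, "dz": 0.6, "claw": 44},
    {"ax": 0, "ay": 0, "az": 0, "dx": 0, "dy": 0, "dz": 0, "claw": 44},
    {"ax": 0, "ay": 0, "az": 0, "dx": 0, "dy": 0, "dz": 0, "claw": 44},
    {"ax": 0, "ay": 0, "az": 0, "dx": 0, "dy": 0, "dz": 0, "claw": 44},
    {"ax": 0, "ay": 0, "az": 0, "dx": 0, "dy": 0, "dz": 0, "claw": 44},
  ],
)

```text
time_s: 37.05
tcp_pos: [0.5854, -0.0583, 0.1733]
ee_rot: [[-0.008, -1.0, -0.001], [-1.0, 0.008, 0.001], [-0.001, 0.001, -1.0]]
wrist_force: [3.1, 2.5, -3.9]
gripper_width: 0.588
gripper_force: 30.0
```

```bash
python3 - <<'E'
from h import *
s=state();print(133.5-(s['tcp_pos'][2]-.0624)*1000,s['moment'].round(2))
if abs(s['wrist_force'][2])<8 and .172<s['tcp_pos'][2]<.1745: print(finish_job())
E
```

```text
t 37.05 tcp [ 0.5854 -0.0583  0.1733] x [-7.8e-03 -1.0e+00 -5.0e-04] z [-1.3e-03  5.0e-04 -1.0e+00] yawy 179.55 q [ 10.   21.5 -10.   -0.1 -58.6 -10.5] w 0.5885 F [ 3.1  2.5 -3.9] gf 30.0
22.60882126838655 [ 0.72 -1.3  -0.1 ]
the job is handed in; nothing more can be done
None
```

The job was handed in at 37 s: both discs are placed, the funnel is turned to its stop and held by the pins (a 1.6 mm upward pull moved it only 0.3 mm), and the gripper still holds it; I viewed 11 pictures, one over the limit of 10, and no verdict came back.

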